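# Pack hexagonal heating blocks on the hotplate tray and switch it on

### The job

Take the red and the blue heating block off the sloping wooden stand and pack them with the silver one on the hotplate's tray: all three standing upright and flat on the tray, each touching the other two face to face along their flat sides, with no gaps. Set them down, do not let them drop; once they are packed and released, throw the hotplate's yellow-knobbed toggle switch fully over to its other side. Leave the black block in its place on the stand and do not disturb the beaker, the measuring cylinder, the flask and the white dish.

Things in the scene. Friction and masses are not known exactly. Their poses are not given: they have to be found in the camera images.
- red_centre (a point): red hexagonal prism heating block, 50 mm across the flats (57.7 across corners), 64 mm tall, about 0.36 kg (varies), three dark tube wells drawn on its top end (solid). This point is its centre, 32 mm from either end; z along its length toward the top, y square to one pair of flats, x through two opposite corners; the other flats are at 60 degree steps. Starts in one of the stand's three places.
- blue_centre (a point): blue hexagonal prism heating block, 50 mm across the flats (57.7 across corners), 64 mm tall, about 0.36 kg (varies), three dark tube wells drawn on its top end (solid). This point is its centre, 32 mm from either end; z along its length toward the top, y square to one pair of flats, x through two opposite corners; the other flats are at 60 degree steps. Starts in one of the stand's three places.
- black_centre (a point): black hexagonal prism heating block, 50 mm across the flats (57.7 across corners), 64 mm tall, about 0.36 kg (varies), three dark tube wells drawn on its top end (solid). This point is its centre, 32 mm from either end; z along its length toward the top, y square to one pair of flats, x through two opposite corners; the other flats are at 60 degree steps. Starts in one of the stand's three places and stays there.
- silver_centre (a point): silver hexagonal prism heating block, 50 mm across the flats (57.7 across corners), 64 mm tall, about 0.36 kg (varies), three dark tube wells drawn on its top end (solid). This point is its centre, 32 mm from either end; z along its length toward the top, y square to one pair of flats, x through two opposite corners; the other flats are at 60 degree steps. Stands loose on the tray near its middle, at any yaw; like the others it slides when pushed and may be moved.
- stand: fixed wooden stand, 130 x 320 mm (x, y), origin under its middle on the table. Its board slopes at 30 degrees, rising towards the stand's +x (away from the robot), upper face 55 mm above the table at its middle line. Three places at y = -100, 0, +100 mm on the stand; in each a block stands square on the board, so it leans 30 degrees back toward the stand's -x, held by two 12 mm high lips under its low corner (V shape); two of its flats face the stand's +-y and are free
- tray_floor (a point): centre of the floor of the square tray on the hotplate, at floor height (60 mm above the table): inside 228 x 228 mm, walls 4 mm thick and 10 mm high above the floor. Fixed to the hotplate, axes x, y along the tray's sides, z up
- heater: fixed white hotplate, 250 x 330 mm (x, y), body top 56 mm above the table, origin under its middle on the table. The tray's centre is at its y = -40 mm, the toggle switch at its y = +122 mm on a black block 70 x 50 mm, 25 mm high
- switch_pivot (a point): pivot of the toggle lever, 78 mm above the table, on the hotplate; the lever swings in the x-z plane of the hotplate about its y axis
- switch_tip (a point): centre of the yellow ball (26 mm across) at the lever's end, 60 mm from the pivot; moves with the lever, which is a 10 mm rod
- switch (a joint): toggle lever angle in rad: 0 = off, leaning 0.5 rad from vertical to the hotplate's -x (toward the robot); 1.0 = on, fully over to +x, leaning 0.5 rad the other way. It stays where it is left; about 1 N at the ball moves it
- beaker: glass beaker, 80 mm across, 105 tall; origin at the centre of its underside (bystander)
- cylinder: measuring cylinder, 200 mm tall, 72 mm foot; origin at the centre of its underside (bystander)
- flask: amber conical flask, 130 mm tall, 84 mm foot; origin at the centre of its underside (bystander)
- dish: flat white ceramic dish, 90 mm across, 18 high; origin at the centre of its underside (bystander)
Mind the look-alikes: they are no part of the job. Leave any green or pink look-alike of the part that bears blue_centre alone.

How it is judged (in metres and radians):
On the way, in this order (a step that is already met when the one before it is completed fails the run):
1. the three blocks stand packed on the tray, released, while the switch is still off (horizontal distance between red_centre and blue_centre below 0.0525 m and horizontal distance between each of red_centre, blue_centre and silver_centre below 0.0525 m and (angle between the x axis of red_centre and the x axis of silver_centre, either way round below 0.1 rad or angle between the x axis of red_centre and the x axis of silver_centre, either way round between 0.947 and 1.147 rad) and (angle between the x axis of blue_centre and the x axis of silver_centre, either way round below 0.1 rad or angle between the x axis of blue_centre and the x axis of silver_centre, either way round between 0.947 and 1.147 rad) and z of red_centre in the frame of tray_floor between 0.029 and 0.035 m and angle between each of red_centre, blue_centre, silver_centre's own z axis and vertical below 0.06 rad and z of blue_centre in the frame of tray_floor between 0.029 and 0.035 m and z of silver_centre in the frame of tray_floor between 0.029 and 0.035 m and contact force between each of red, blue, silver and the fingers below 0.1 N and value of joint switch below 0.4 rad), for 0.2 s.
2. the switch is thrown fully over (value of joint switch above 0.85 rad), for 0.1 s.
At the end, for the whole second after the job is handed in: Red, blue and silver upright (3.4 deg) and flat on the tray floor (centre 32 +-3 mm above it), each two with centres at most 52.5 mm apart (50 = touching) and sides parallel to 5.7 deg, released, at rest; switch at 0.85 rad or more; black block within 15 mm of its start (horizontal distance between red_centre and blue_centre below 0.0525 m and horizontal distance between each of red_centre, blue_centre and silver_centre below 0.0525 m and (angle between the x axis of red_centre and the x axis of silver_centre, either way round below 0.1 rad or angle between the x axis of red_centre and the x axis of silver_centre, either way round between 0.947 and 1.147 rad) and (angle between the x axis of blue_centre and the x axis of silver_centre, either way round below 0.1 rad or angle between the x axis of blue_centre and the x axis of silver_centre, either way round between 0.947 and 1.147 rad) and z of red_centre in the frame of tray_floor between 0.029 and 0.035 m and angle between each of red_centre, blue_centre, silver_centre's own z axis and vertical below 0.06 rad and z of blue_centre in the frame of tray_floor between 0.029 and 0.035 m and z of silver_centre in the frame of tray_floor between 0.029 and 0.035 m and contact force between each of red, blue, silver and the fingers below 0.1 N and linear speed of each of red, blue, silver below 0.02 m/s and value of joint switch above 0.85 rad and distance of black_centre from where it was at the start of the episode below 0.015 m).
It fails at once if a block is dropped (falls freely faster than 0.35 m/s, a drop of some 6 mm) ((linear speed of red above 0.35 m/s and contact force between red and the fingers below 0.05 N) or (linear speed of blue above 0.35 m/s and contact force between blue and the fingers below 0.05 N) or (linear speed of silver above 0.35 m/s and contact force between silver and the fingers below 0.05 N)).
It fails at once if a bystander is moved by more than 40 mm (distance of any of beaker, cylinder, flask, dish from where it was at the start of the episode above 0.04 m).
It also fails if it takes over 72 s, if anything falls off the work surface, if the arm or the gripper's body presses on something with over 40 N, if the wrist force passes 120 N, or if a joint passes its speed limit or range.

### The arm

A 6-joint arm with a two-finger parallel gripper is mounted at the origin on the work surface. World frame = base frame: x ahead of the robot, y to its left, z up, the work surface at z = 0. Lengths are in m, angles in degrees, forces in N, time in s.
With the tool pointing down it reaches from about 0.4 to 0.825 m from the base axis. Payload 7 kg.
Tool frame: the origin (TCP) lies at the very end of the fingers, on their centre line; the grasp point (between the pads) lies hold_point_z behind it (hold_point_z is the distance from the TCP to the grasp point, in m); z points along the fingers, y is the direction in which the jaws open and shut (so a half turn about z gives the same grasp; the last joint's range is limited). The gripper opens to 88 mm and grips with 3 to 60 N. Pads are 19 mm wide; open, the fingers measure 130 mm over their backs; the gripper's body (78 mm by 193 mm) begins 47 mm behind the grasp point.
Start: joints at [88.757, 20.546, 0.682, 0, -70.136, -16.507], TCP at [0.206, 0.643, 0.227] pointing down, gripper open.
Joint ranges: [-176.03, 176.03], [-82.01, 121.73], [-58.28, 71.71], [-173.87, 95.51], [-174.79, -0.11], [-173.66, 173.66]. Speed limits (degrees/s): [136.94, 136.94, 172.46, 180, 180, 180].

### API

Orientations are given as [roll, pitch, yaw] about the fixed x, y, z axes, in that order (R = Rz(yaw) Ry(pitch) Rx(roll)).
In Python, from plant import get_obs, snapshot, close_job, hold_point_z gives the robot as it stands. The module is installed in compiled form; this text tells all that it offers.
- The arm moves only by the tool jog_arm, never from a script. Its argument "commands" is a list of rows, each a list of 4 numbers: the shift along the world's x, y, z in mm, then the turn about the world's z in degrees. In form: [[x, y, z, turn], ...]. A call has exactly 10 rows; each row shifts and turns the commanded pose from where the row before left it; what a row does not reach is not made up. A row lasts 1/12 s, in which the tool goes at most 41.7 mm and 7.16 degrees, less where a joint would pass 70% of its speed; a pose out of reach is approached as far as the arm can. A call is refused whole if a number of a shift passes 41.7 or a number of a turn 7.16, either way. A call with a gripper value outside its range is refused whole. "fingers" is the finger opening in mm, from 0 to 87.6, set as the call begins (left out, the last holds). The fingers move at their own pace and stop on an object; the grip force is fixed at half the most. Time passes only in rows, so rows that do not move let the fingers close, or fill a call up. It gives the time, the measured TCP pose, the force and the opening at its end, in the units of the state.
- get_obs(): the state, without advancing time (a new reading comes with each control period).
- snapshot(name): name is "scene" or "top" or "wrist"; returns a dict with "image" (400x640x3 uint8, red, green, blue), "fov_y" (degrees; the focal length in pixels is half the picture's height over the tangent of half this angle, whatever the lens; pixels are square), "cx", "cy" (the principal point, pixels), "rvec" (rotation vector, rad) and "tvec" (3), from world to camera coordinates, as OpenCV has them; the wrist camera has in their place "mount" (4x4, takes a point from camera to tool coordinates, whose origin is the TCP and whose axes are the flange's). Camera axes: x right, y down, z forward; pixel columns grow to the right and rows downward; lengths in m; the calibration is good to about 2 mm. A picture is of the moment at which its call begins: read the wrist's pose just before it. There is no depth.
- close_job(): hands the job in, once; it reports no verdict.
The state is a dict: "clock": time; "joint_pos": joint angles; "qvel": joint speeds; "tau": joint torques, N m; "tool_pos": TCP position; "orientation": TCP orientation; "force": force on the tool from outside, world axes, zero at the start; "moment": the same for the moment, N m; "opening": finger opening in m.
Only numpy, scipy, OpenCV 4.12 (cv2) and the standard library are available. Lean on these libraries where they do the work, as an engineer would, in place of code of your own. Each camera call takes 0.05 s, during which the arm holds its last target.

## Working session

There is one attempt and no reset: what is moved stays moved. The work goes in short steps, Python scripts to look and compute and a tool call to move; the robot and the scene stay as the last step left them, time stands still between calls to the robot, and variables do not carry over. Pictures are saved under pics/ and viewed, and the job is handed in when it is done.

Besides the shell and the picture viewer there is one more tool, called after ">>>" as name([rows], argument=value, ...), one row to a line, values as JSON. jog_arm: Moves the arm, as the interface text tells. Its arguments: {"type":"object","properties":{"commands":{"type":"array","items":{"type":"array","items":{"type":"number"}}},"fingers":{"type":"number"}},"required":["commands"]}

```bash
mkdir -p pics
cat > h.py <<'E'
import numpy as np, cv2
from plant import get_obs, snapshot, close_job, hold_point_z
def shot(n,f):
    o=get_obs(); s=snapshot(n); cv2.imwrite('pics/'+f+'.png',s['image'][:,:,::-1]); 
    m={k:s[k] for k in s if k!='image'}
    m['tool_pos']=o['tool_pos'];m['orientation']=o['orientation']
    np.save('pics/'+f+'.npy',m,allow_pickle=True); return s
E
python3 - <<'E'
from h import *
print(get_obs()); 
try: print(hold_point_z)
except Exception as e: print(e)
for n in ['scene','top','wrist']:
    s=shot(n,n+'0'); print(n,{k:s[k] for k in s if k!='image'})
E
```

```text
{'clock': 0.0, 'joint_pos': array([ 8.87570741e+01,  2.05915387e+01,  6.33969197e-01, -2.13243798e-02,
       -7.01331822e+01, -1.65063614e+01]), 'qvel': array([ 0.00729159,  0.14505859, -0.00676791,  0.03003306,  0.07022929,
       -0.07241503]), 'tau': array([-1.27164363e-03, -5.82710016e+01,  2.93047893e+01,  6.99743852e+00,
        6.81135280e-03, -1.60322097e-04]), 'tool_pos': array([0.20565087, 0.64241072, 0.22561919]), 'orientation': array([ 1.79907292e+02, -6.56716694e-03, -1.77565445e+01]), 'force': array([ 0.59811325, -0.13134356,  0.15286811]), 'moment': array([-0.02079604,  0.03285488,  0.06728778]), 'opening': 0.08744490717813393}
0.0188
scene {'fov_y': 54.61904236998553, 'cx': 321.3667326480158, 'cy': 203.86736696728994, 'rvec': array([ 0.62218639,  2.54109108, -1.26943276]), 'tvec': array([ 0.54057905, -0.08326097,  1.28273056])}
top {'fov_y': 48.514365106535585, 'cx': 323.4329070550192, 'cy': 207.42644855134384, 'rvec': array([ 2.1506436 , -2.15445039,  0.17994578]), 'tvec': array([-0.0041274 ,  0.62343253,  1.22818823])}
wrist {'fov_y': 70.76347843206435, 'cx': 319.37309292735273, 'cy': 203.49242606164714, 'mount': array([[ 3.29625187e-04, -9.54933454e-01, -2.96819792e-01,
         8.10277827e-02],
       [ 9.99999457e-01,  2.13998069e-05,  1.04167453e-03,
        -6.61777044e-04],
       [-9.88377967e-04, -2.96819974e-01,  9.54932943e-01,
        -1.58303521e-01],
       [ 0.00000000e+00,  0.00000000e+00,  0.00000000e+00,
         1.00000000e+00]])}
```

View pics/scene0.png

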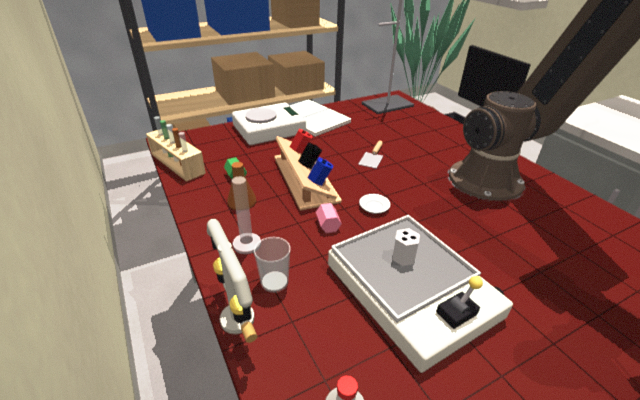

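View pics/top0.png

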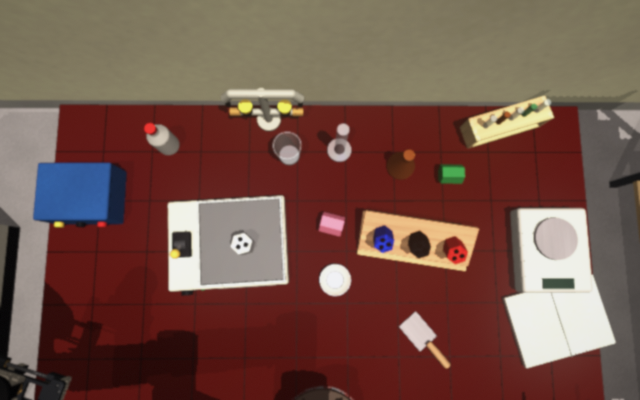

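View pics/wrist0.png

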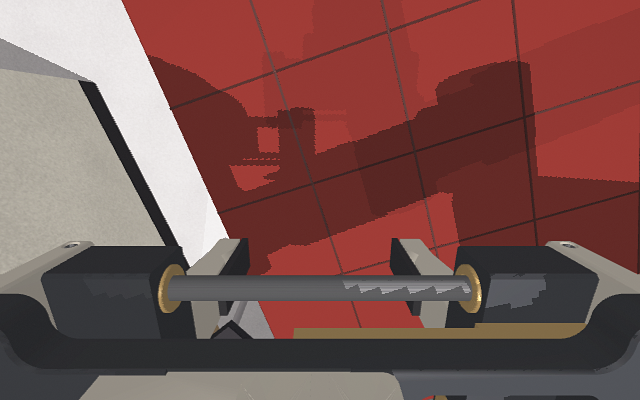

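```bash
cat >> h.py <<'E'
from scipy.spatial.transform import Rotation as Ro
def load(f): return np.load('pics/'+f+'.npy',allow_pickle=True).item()
def cam(f):
    m=load(f); F=200/np.tan(np.radians(m['fov_y'])/2)
    if 'mount' in m:
        T=np.eye(4);T[:3,:3]=Ro.from_euler('xyz',m['orientation'],degrees=True).as_matrix();T[:3,3]=m['tool_pos']
        W=T@m['mount']; R=W[:3,:3].T; t=-R@W[:3,3]
    else: R=cv2.Rodrigues(m['rvec'])[0]; t=m['tvec']
    return F,m['cx'],m['cy'],R,t
def proj(f,P):
    F,cx,cy,R,t=cam(f); p=np.atleast_2d(P)@R.T+t
    return np.c_[F*p[:,0]/p[:,2]+cx,F*p[:,1]/p[:,2]+cy]
def bp(f,uv,z):
    F,cx,cy,R,t=cam(f); uv=np.atleast_2d(uv).astype(float)
    d=np.c_[(uv[:,0]-cx)/F,(uv[:,1]-cy)/F,np.ones(len(uv))]@R; c=-R.T@t
    s=(z-c[2])/d[:,2]; return c+s[:,None]*d
def crop(f,x0,y0,w,h,k,out):
    im=cv2.imread('pics/'+f+'.png')[y0:y0+h,x0:x0+w]; cv2.imwrite('pics/'+out+'.png',cv2.resize(im,None,fx=k,fy=k,interpolation=cv2.INTER_CUBIC))
E
python3 - <<'E'
from h import *
crop('top0',350,200,140,80,5.7,'c1'); crop('top0',160,190,140,110,5.4,'c2')
E
```

```text
(no output)
```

View pics/c1.png

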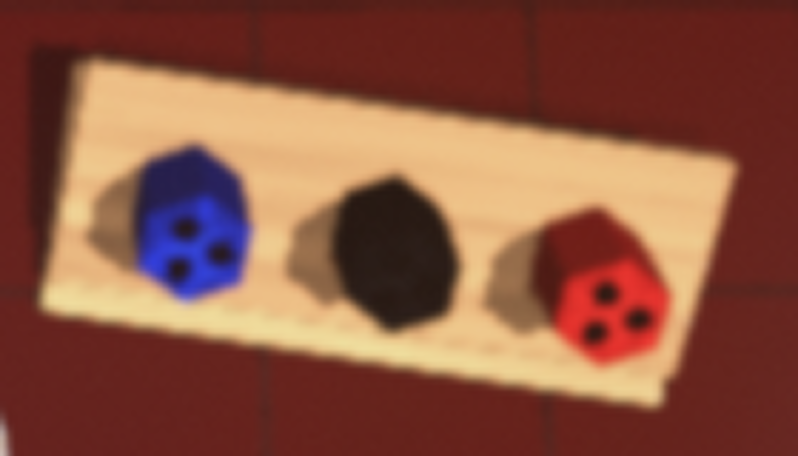

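View pics/c2.png

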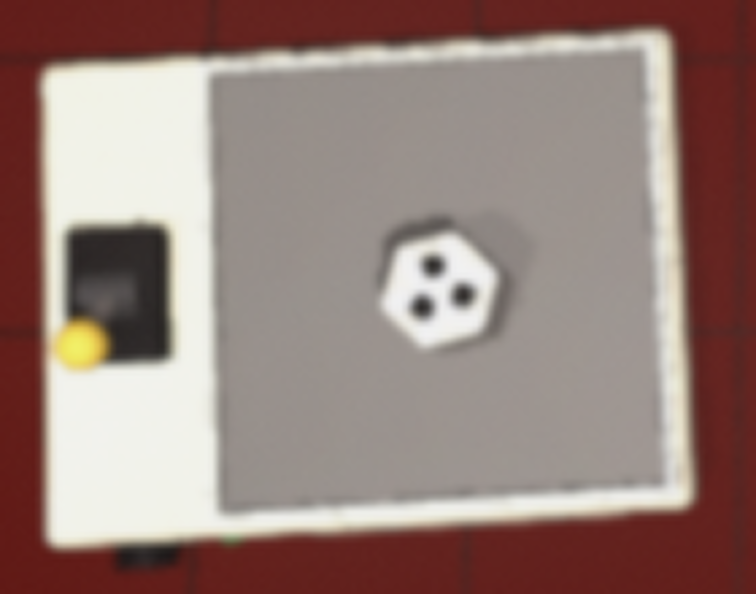

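Run:
```python
from h import *
c1=lambda l:np.array(l)/5.7+[350,200]-.4
c2=lambda l:np.array(l)/5.4+[160,190]-.4
print('stand hi corners',bp('top0',c1([(82,62),(738,160)]),.0925))
print('stand lo corners',bp('top0',c1([(42,300),(664,392)]),.0175))
p=bp('top0',c1([(195,250),(613,315)]),.110);print('blue,red tops',p, np.degrees(np.arctan2(*(p[0]-p[1])[:2]))) 
print('silver',bp('top0',c2([(440,289)]),.124))
print('silver corners',bp('top0',c2([(457,231),(502,270),(492,325),(434,349),(379,300),(394,246)]),.124))
print('tray corners', bp('top0',c2([(210,72),(645,46),(667,484),(219,511)]),.06))
print('heater', bp('top0',c2([(42,66),(670,30),(693,508),(48,547)]),.058))
print('tip',bp('top0',c2([(80,345)]),.078+.0527))
print('dish',bp('top0',[(335,280)],.018))
```

```text
stand hi corners [[ 0.60794371 -0.11664942  0.0925    ]
 [ 0.55974053 -0.43474284  0.0925    ]]
stand lo corners [[ 0.49642485 -0.10256167  0.0175    ]
 [ 0.44916676 -0.4183226   0.0175    ]]
blue,red tops [[ 0.51543448 -0.16685082  0.11      ]
 [ 0.48431614 -0.36456201  0.11      ]] 8.944571595407789
silver [[0.51611272 0.21512182 0.124     ]]
silver corners [[0.54468731 0.20745564 0.124     ]
 [0.52540207 0.18492132 0.124     ]
 [0.49841712 0.18926175 0.124     ]
 [0.48676111 0.21733795 0.124     ]
 [0.5107726  0.24484465 0.124     ]
 [0.53732168 0.23822592 0.124     ]]
tray corners [[0.63440139 0.34872567 0.06      ]
 [0.64822178 0.12123323 0.06      ]
 [0.42037864 0.10730986 0.06      ]
 [0.40753515 0.33545072 0.06      ]]
heater [[0.6379285  0.43707084 0.058     ]
 [0.65713763 0.1083136  0.058     ]
 [0.40815576 0.09400866 0.058     ]
 [0.38972126 0.42196231 0.058     ]]
tip [[0.48879927 0.38766174 0.1307    ]]
dish [[ 0.41722013 -0.03828044  0.018     ]]
```

>>> jog_arm([
  [10,-14,7,0.5],
  [20,-28,7,0.5],
  [22,-30,7,0.5],
  [22,-30,7,0.5],
  [22,-30,7,0.5],
  [22,-30,7,0.5],
  [22,-30,7,0.5],
  [22,-30,7,0.5],
  [22,-30,7,0.5],
  [22,-30,7,0.5],
], fingers=87)

```text
clock: 0.98
tool_pos: [0.4124, 0.3586, 0.2972]
orientation: [-180.0, -0.0, -12.7]
force: [-0.2, 0.9, -0.2]
opening: 0.0873
```

>>> jog_arm([
  [22,-30,7,0.5],
  [22,-30,0,0.5],
  [22,-30,0,0.3],
  [20,-28,0,0],
  [10,-14,0,0],
  [0,0,0,0],
  [0,0,0,0],
  [0,0,0,0],
  [0,0,0,0],
  [0,0,0,0],
])

```text
clock: 1.82
tool_pos: [0.5073, 0.2295, 0.3036]
orientation: [-180.0, 0.0, -11.4]
force: [-0.9, -0.1, -0.0]
opening: 0.0874
```

Run:
```python
from h import *
s=shot('wrist','w1'); print(get_obs()['tool_pos'],get_obs()['orientation'],get_obs()['joint_pos'])
```

```text
[0.50736906 0.22955461 0.30366062] [-1.79988987e+02 -4.48819218e-03 -1.13726188e+01] [ 4.44883816e+01  7.01051674e+00 -7.24914368e+00 -2.54450454e-03
 -7.57287052e+01  3.41396271e+01]
```

View pics/w1.png

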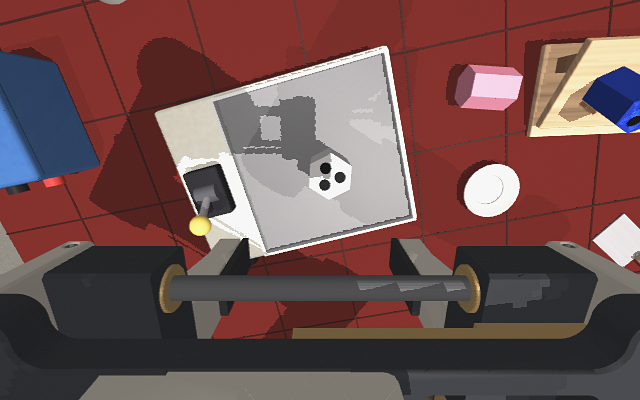

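Run:
```python
from h import *
crop('w1',280,130,100,80,8,'c3')
```

```text
(no output)
```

View pics/c3.png

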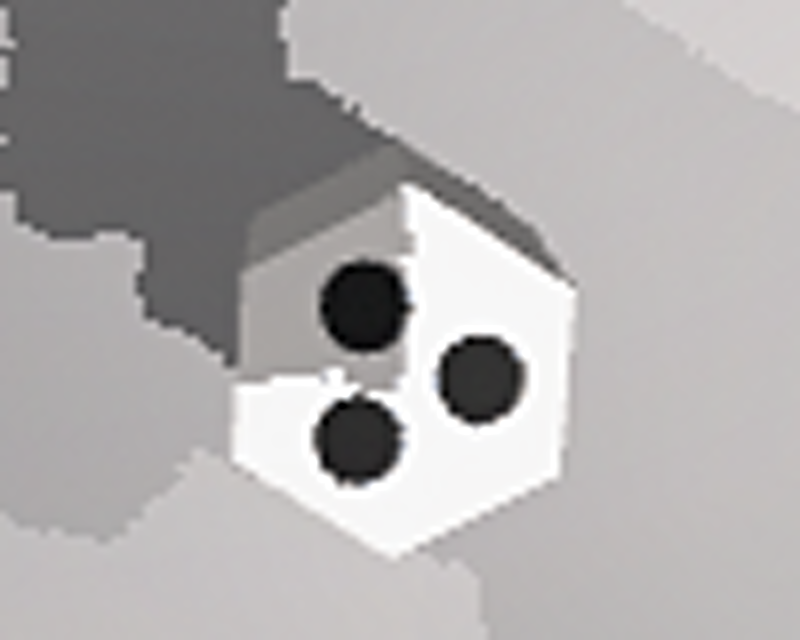

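```bash
cat >> h.py <<'E'
from scipy.optimize import least_squares
def hexfit(f,uv,z,r=.02887,known=False):
    """fit upright hexagon top to 6 pixel corners (in order)"""
    P=bp(f,uv,z)[:,:2]; c=P.mean(0); a=np.degrees(np.arctan2(*(P-c).T[::-1])); R=np.hypot(*(P-c).T)
    ang=np.degrees(np.angle(np.mean(np.exp(6j*np.radians(a)))))/6
    return c,ang,(R*1000).round(1),a.round(1)
def px(l,x0,y0,k): return (np.array(l,float)+.5)/k+[x0,y0]-.5
E
python3 - <<'E'
from h import *
print(hexfit('w1',px([(403,182),(576,288),(560,478),(393,558),(232,463),(241,272)],280,130,8),.124))
E
```

```text
(array([0.51512854, 0.21540476]), np.float64(-13.537675680516195), array([29.3, 29.5, 29.5, 29. , 29.3, 29. ]), array([ -11.4,  -74.2, -134.3,  166.8,  106.5,   45.4]))
```

>>> jog_arm([
  [4,-7,-20,-1],
  [4,-7,-30,-1.1],
  [0,0,-35,0],
  [0,0,-35,0],
  [0,0,-35,0],
  [0,0,-33,0],
  [0,0,-25,0],
  [0,0,-15,0],
  [0,0,0,0],
  [0,0,0,0],
], fingers=87)

```text
clock: 2.7
tool_pos: [0.5155, 0.2151, 0.0752]
orientation: [179.9, 0.0, -13.5]
force: [0.8, 0.3, 1.5]
opening: 0.0873
```

>>> jog_arm([
  [0,0,0,0],
  [0,0,0,0],
  [0,0,0,0],
  [0,0,0,0],
  [0,0,0,0],
  [0,0,0,0],
  [0,0,0,0],
  [0,0,0,0],
  [0,0,0,0],
  [0,0,0,0],
], fingers=30)

```text
clock: 3.53
tool_pos: [0.5159, 0.2149, 0.0759]
orientation: [-180.0, -0.0, -13.5]
force: [-2.4, 0.6, 6.3]
opening: 0.05
```

>>> jog_arm([
  [0,0,4,0],
  [5,4,0,2],
  [10,9,0,3],
  [12,11,0,3.5],
  [12,11,0,3],
  [5,5,0,2],
  [0,0,0,0],
  [0,0,-2,0],
  [0,0,-1.5,0],
  [0,0,0,0],
], fingers=30)

```text
clock: 4.37
tool_pos: [0.559, 0.2543, 0.076]
orientation: [180.0, 0.0, -0.1]
force: [-0.6, 0.6, -1.8]
opening: 0.05
```

>>> jog_arm([
  [0,0,-0.5,0],
  [0,0,0,0],
  [0,0,0,0],
  [0,0,0,0],
  [0,0,0,0],
  [0,0,30,0],
  [0,0,35,0],
  [0,0,35,0],
  [0,0,35,0],
  [0,0,20,0],
], fingers=80)

```text
clock: 5.2
tool_pos: [0.5611, 0.2553, 0.2353]
orientation: [-179.9, -0.3, -0.0]
force: [0.9, 0.7, 0.8]
opening: 0.0798
```

>>> jog_arm([
  [-4,-20,10,0],
  [-4,-35,15,-0.5],
  [-4,-37,15,-0.5],
  [-4,-37,15,-0.5],
  [-4,-37,15,-0.7],
  [-4,-37,15,-0.7],
  [-4,-37,10,-0.7],
  [-4,-37,0,-0.7],
  [-4,-37,0,-0.7],
  [-4,-37,0,-0.7],
], fingers=87)

```text
clock: 6.03
tool_pos: [0.5192, -0.0978, 0.3262]
orientation: [-180.0, -0.1, -5.8]
force: [1.4, -0.9, -0.1]
opening: 0.087
```

>>> jog_arm([
  [-4,-37,0,-1],
  [-4,-37,0,-1],
  [-4,-37,0,-1],
  [-4,-37,0,0],
  [-4,-30,0,0],
  [0,-15,0,0],
  [0,0,0,0],
  [0,0,0,0],
  [0,0,0,0],
  [0,0,0,0],
])

```text
clock: 6.87
tool_pos: [0.4999, -0.2883, 0.3258]
orientation: [-180.0, -0.0, -8.7]
force: [-0.2, 0.4, 1.0]
opening: 0.0869
```

Run:
```python
from h import *
s=shot('wrist','w2'); print(get_obs()['tool_pos'],get_obs()['orientation'],get_obs()['joint_pos'])
shot('top','t2')
crop('t2',160,190,140,110,5.4,'c5')
```

```text
[ 0.50000097 -0.28824739  0.32578971] [-1.79994686e+02 -2.48437158e-02 -8.67965689e+00] [-1.05571776e+01  8.54455334e+00 -2.63332365e+00 -6.24402443e-03
 -7.87974668e+01  9.18787336e+01]
```

View pics/w2.png

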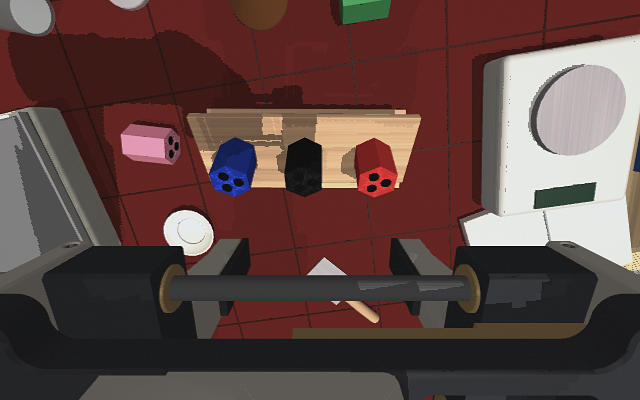

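View pics/c5.png

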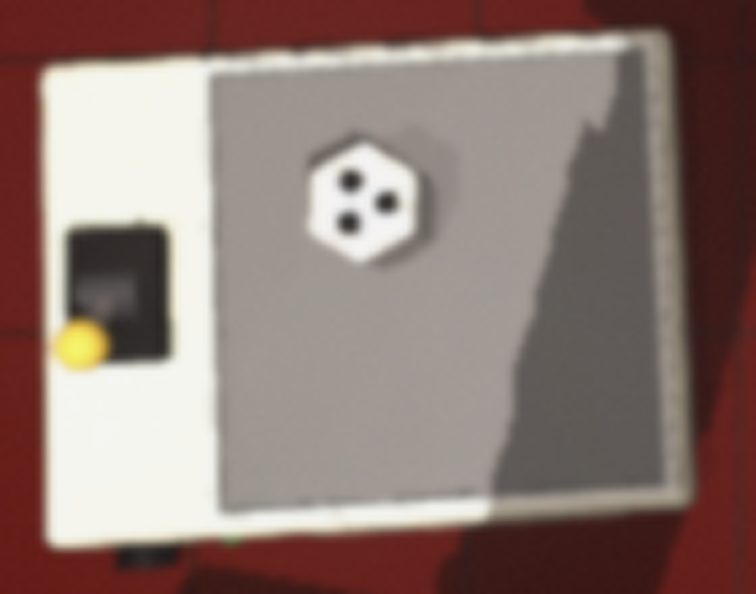

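Run:
```python
from h import *
print('silver',bp('t2',px([(363,203)],160,190,5.4),.124))
crop('w2',180,100,250,105,3.2,'c6'); crop('w2',200,130,65,70,8,'c7');crop('w2',345,130,65,70,8,'c8')
```

```text
silver [[0.5586395  0.25407807 0.124     ]]
```

View pics/c6.png

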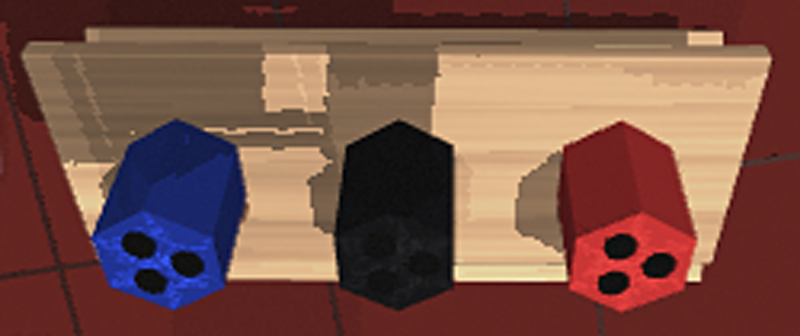

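View pics/c7.png

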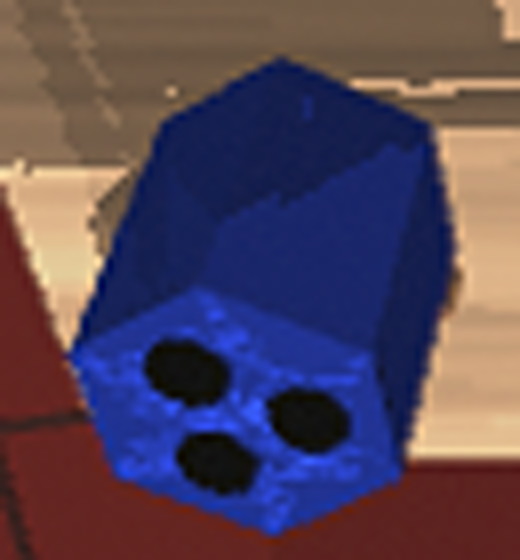

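View pics/c8.png

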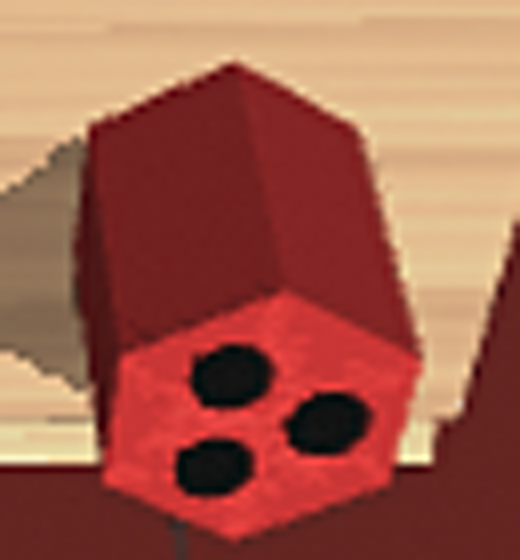

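Run:
```python
from h import *
def fit(uv,x0):
    a=np.radians([0,60,120,180,240,300,0,60,300]); L=np.c_[.02887*np.cos(a),.02887*np.sin(a),[.032]*6+[-.032]*3]
    def res(p):
        R=Ro.from_euler('ZY',[p[3],-30],degrees=True); return (proj('w2',R.apply(L)+p[:3])-uv).ravel()
    s=least_squares(res,x0,x_scale=[.01,.01,.01,1]); print(s.x.round(4),np.abs(s.fun).max().round(2))
fit(px([(200,288),(72,357),(118,475),(275,535),(403,478),(370,352),(283,58),(163,125),(432,125)],200,130,8),[.531,-.169,.082,-8.7])
fit(px([(285,292),(122,352),(104,483),(235,540),(390,487),(418,360),(235,62),(88,128),(357,128)],345,130,8),[.5,-.367,.082,-8.7])
```

```text
[ 0.5294 -0.1683  0.0786 -8.8872] 0.5
[ 0.4987 -0.3673  0.0809 -9.0259] 0.67
```

>>> jog_arm([
  [0,-25,0,-0.2],
  [1,-35,0,0],
  [0,-19.5,-20,0],
  [0,0,-38,0],
  [0,0,-38,0],
  [0,0,-38,0],
  [0,0,-38,0],
  [0,0,-35,0],
  [0,0,-25,0],
  [0,0,-10,0],
], fingers=76)

```text
clock: 7.8
tool_pos: [0.4989, -0.3669, 0.0795]
orientation: [-179.9, 0.3, -8.9]
force: [0.1, 0.2, 0.1]
opening: 0.0759
```

>>> jog_arm([
  [0,0,-9,0],
  [0,0,-7,0],
  [0,0,0,0],
  [0,0,0,0],
  [0,0,0,0],
  [0,0,0,0],
  [0,0,0,0],
  [0,0,0,0],
  [0,0,0,0],
  [0,0,0,0],
])

```text
clock: 8.63
tool_pos: [0.5009, -0.3687, 0.0678]
orientation: [180.0, -0.0, -9.0]
force: [0.1, 0.9, 0.8]
opening: 0.0761
```

Run:
```python
from h import *
print(get_obs()['tool_pos'],get_obs()['force'])
s=shot('scene','s3');crop('s3',250,110,130,110,6,'c9')
```

```text
[ 0.50086729 -0.36871078  0.06775749] [0.08895088 0.92640271 0.81490798]
```

View pics/c9.png

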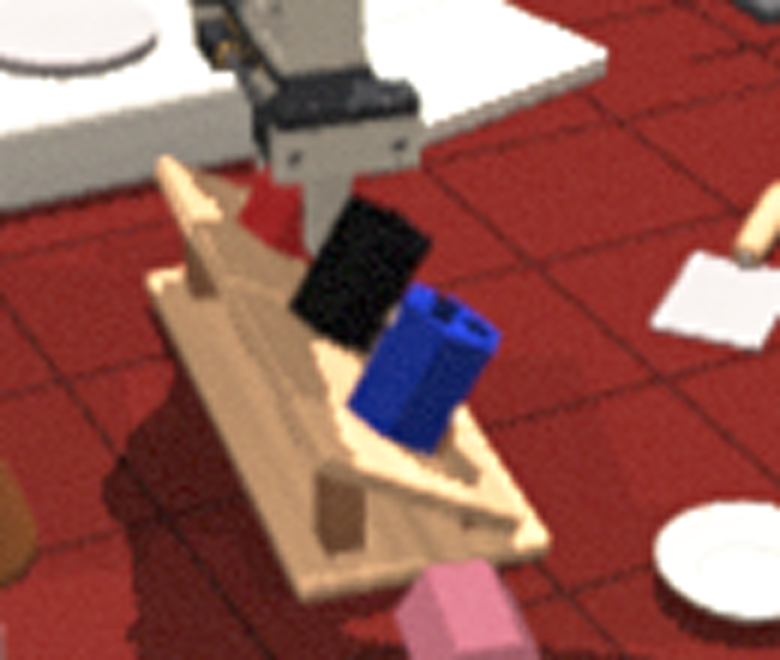

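>>> jog_arm([
  [0,0,0,0],
  [0,0,0,0],
  [0,0,0,0],
  [0,0,0,0],
  [0,0,0,0],
  [0,0,0,0],
  [0,0,3,0],
  [0,0,6,0],
  [0,0,12,0],
  [0,0,20,0],
], fingers=30)

```text
clock: 9.52
tool_pos: [0.4994, -0.368, 0.1077]
orientation: [-179.9, 0.2, -9.0]
force: [-0.3, -0.1, -4.7]
opening: 0.0501
```

>>> jog_arm([
  [0,5,28,0],
  [0,10,30,0],
  [0,20,30,0],
  [0,30,20,0],
  [-2,35,5,0.5],
  [-4,37,0,1],
  [-4,37,0,1],
  [-4,37,0,1],
  [-4,37,0,1],
  [-4,37,0,1],
])

```text
clock: 10.35
tool_pos: [0.4781, -0.0822, 0.2228]
orientation: [-180.0, -0.1, -3.4]
force: [0.8, 1.1, -4.0]
opening: 0.0501
```

Run:
```python
from h import *
print(get_obs()['tool_pos'],get_obs()['force'],get_obs()['opening'])
s=shot('scene','s4');crop('s4',250,90,200,150,4,'c10');shot('wrist','w4')
```

```text
[ 0.47811503 -0.08215024  0.22277871] [ 0.84481296  1.11127136 -3.96784749] 0.050058352946230913
```

View pics/c10.png

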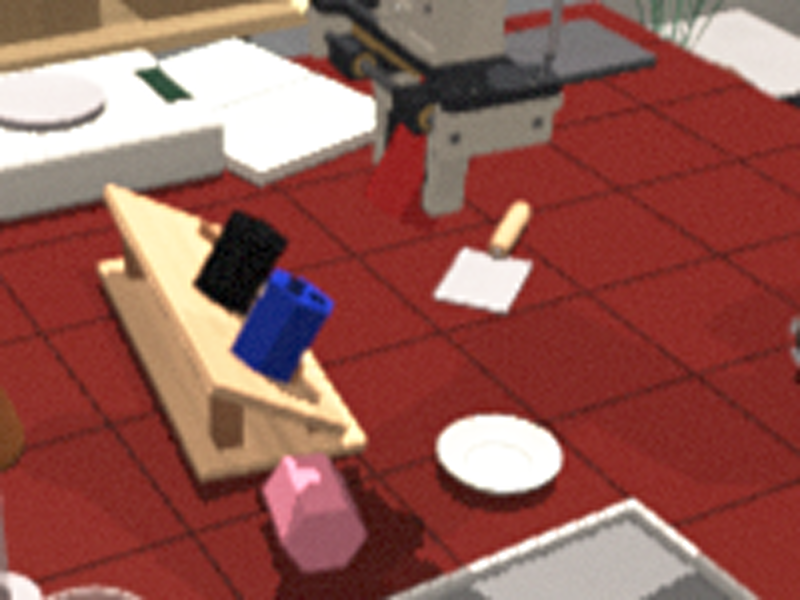

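View pics/w4.png

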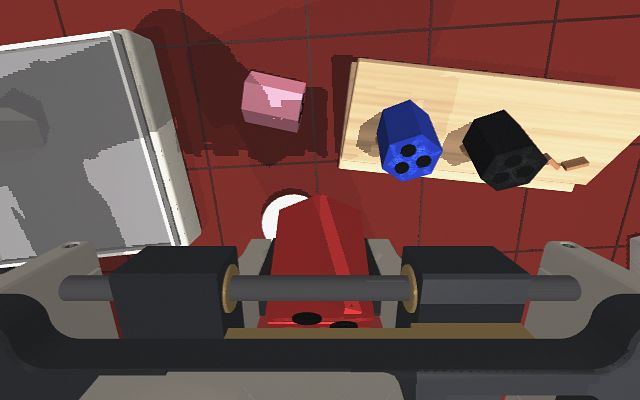

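>>> jog_arm([
  [-2,35,0,0.5],
  [-2,35,0,0.5],
  [-2,35,0,0.5],
  [-2,35,0,0.5],
  [-2,35,0,0.5],
  [-2,35,0,0.5],
  [-1,30,-15,0.4],
  [0,17,-25,0],
  [0,0,-30,0],
  [0,0,-30,0],
])

```text
clock: 11.28
tool_pos: [0.4663, 0.1748, 0.1219]
orientation: [-179.9, -0.1, 0.1]
force: [0.1, 0.1, -5.0]
opening: 0.0497
```

>>> jog_arm([
  [0,0,-10,0],
  [0,0,-8,0],
  [0,0,-5,0],
  [0,0,-4,0],
  [0,0,-2,0],
  [0,0,0,0],
  [0,0,0,0],
  [0,0,0,0],
  [0,0,0,0],
  [0,0,0,0],
])

```text
clock: 12.12
tool_pos: [0.466, 0.1735, 0.0929]
orientation: [-180.0, -0.0, -0.0]
force: [0.3, 0.6, -3.8]
opening: 0.0501
```

Run:
```python
from h import *
o=get_obs();print(o['tool_pos'],o['force'],o['orientation'])
s=shot('wrist','w5');crop('w5',200,150,240,200,3.3,'c11')
```

```text
[0.46596635 0.17345051 0.09294843] [ 0.26099049  0.55166376 -3.81529202] [-1.79978119e+02 -3.10146978e-02 -4.62193852e-02]
```

View pics/c11.png

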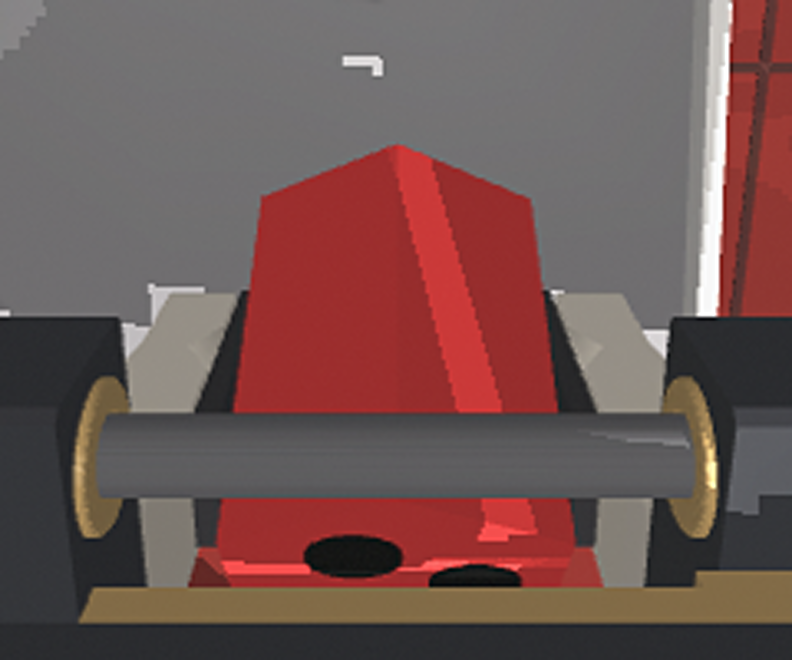

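```bash
cat >> h.py <<'E'
def held(f,uv,tp,yaw=0.,th0=-30):
    a=np.radians([0,60,300]); L=np.c_[.02887*np.cos(a),.02887*np.sin(a),[-.032]*3]
    def res(p):
        R=Ro.from_euler('ZY',[yaw,p[3]],degrees=True); return (proj(f,R.apply(L)+p[:3])-uv).ravel()
    s=least_squares(res,[tp[0],tp[1],tp[2]+.017,th0],x_scale=[.01,.01,.01,1]); 
    R=Ro.from_euler('ZY',[yaw,s.x[3]],degrees=True); c=R.apply([[-.02887,0,-.032]])[0]+s.x[:3]
    print(s.x.round(4),'rel TCP',((s.x[:3]-tp)*1000).round(1),'low corner',c.round(4),np.abs(s.fun).max().round(2)); return s.x
E
python3 - <<'E'
from h import *
m=load('w5'); held('w5',px([(398,143),(262,197),(531,199)],200,150,3.3),m['tool_pos'])
E
```

```text
[  0.4638   0.1734   0.108  -29.8326] rel TCP [-2.2 -0.  15.1] low corner [0.4547 0.1734 0.0659] 0.33
```

>>> jog_arm([
  [0,0,-3,0],
  [0,0,-3,0],
  [1,0,-0.8,0],
  [2,0,-0.6,0],
  [2,0,-0.6,0],
  [2,0,-0.7,0],
  [2,0,-0.7,0],
  [2,0,-0.9,0],
  [2,0,-0.9,0],
  [0,0,0,0],
])

```text
clock: 13.0
tool_pos: [0.4784, 0.1735, 0.0818]
orientation: [180.0, 0.1, -0.0]
force: [-6.9, 1.1, 8.2]
opening: 0.0498
```

Run:
```python
from h import *
o=get_obs();print(o['tool_pos'],o['force'],o['orientation'])
s=shot('wrist','w6');crop('w6',200,150,240,200,3.3,'c12')
```

```text
[0.47839124 0.17346067 0.08177489] [-6.89748009  1.05946536  8.24793501] [ 1.79987951e+02  5.51952360e-02 -4.51857246e-02]
```

View pics/c12.png

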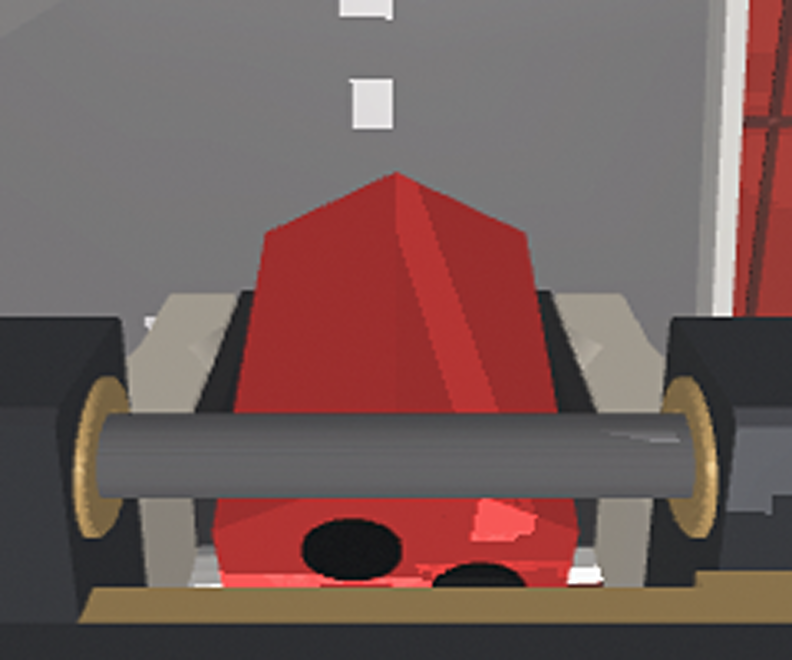

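Run:
```python
from h import *
m=load('w6'); held('w6',px([(397,172),(265,234),(526,234)],200,150,3.3),m['tool_pos'],th0=-15)
```

```text
[  0.4729   0.1736   0.0994 -17.6439] rel TCP [-5.5  0.2 17.6] low corner [0.4551 0.1736 0.0601] 0.29
```

>>> jog_arm([
  [2,0,-1.2,0],
  [2,0,-1.3,0],
  [2,0,-1.5,0],
  [2,0,-1.6,0],
  [2,0,-1.8,0],
  [1,0,-1.0,0],
  [0.5,0,-0.8,0],
  [0,0,-0.5,0],
  [0,0,0,0],
  [0,0,0,0],
])

```text
clock: 13.88
tool_pos: [0.4916, 0.1736, 0.0732]
orientation: [-180.0, -0.1, 0.0]
force: [0.2, -2.9, 11.3]
opening: 0.0499
```

Run:
```python
from h import *
o=get_obs();print(o['tool_pos'],o['force'],o['orientation'])
s=shot('wrist','w7');crop('w7',200,150,240,200,3.3,'c13')
```

```text
[0.49156768 0.17362305 0.07322972] [ 0.1602846  -2.89032586 11.26650942] [-1.79984269e+02 -1.31069568e-01  1.62688781e-02]
```

View pics/c13.png

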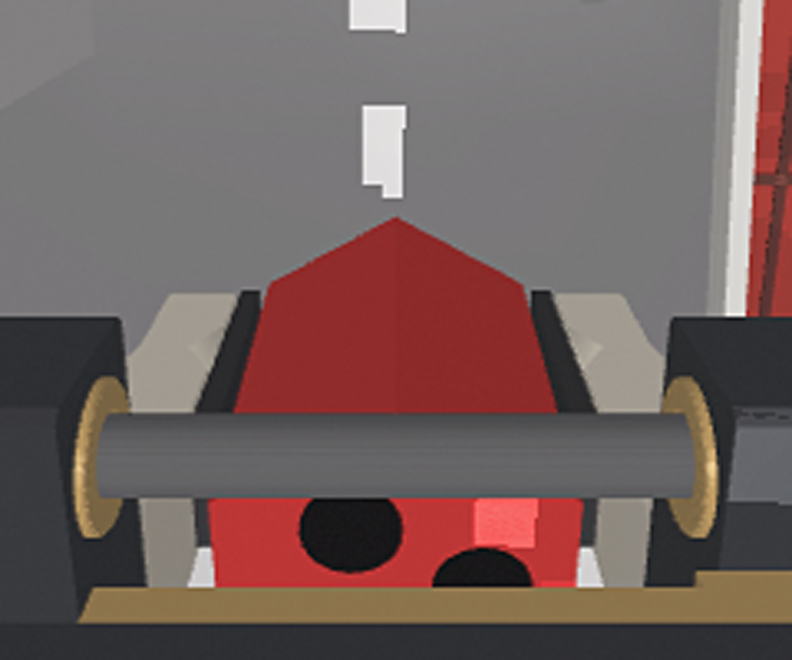

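Run:
```python
from h import *
m=load('w7'); held('w7',px([(396,217),(268,285),(524,286)],200,150,3.3),m['tool_pos'],th0=-2)
```

```text
[ 0.4829  0.1738  0.0958 -2.5888] rel TCP [-8.7  0.2 22.6] low corner [0.4555 0.1738 0.0625] 0.14
```

>>> jog_arm([
  [0.5,0,-0.6,0],
  [0.5,0,-0.6,0],
  [0,0,0,0],
  [0,0,0,0],
  [0,0,0,0],
  [0,0,0,0],
  [0,0,0,0],
  [0,0,0,0],
  [0,0,0,0],
  [0,0,0,0],
])

```text
clock: 14.77
tool_pos: [0.4928, 0.1736, 0.0722]
orientation: [-180.0, -0.2, 0.0]
force: [0.0, -2.1, 13.6]
opening: 0.0501
```

>>> jog_arm([
  [0,0,0,0],
  [0,0,0,0],
  [0,0,0,0],
  [0,0,0,0],
  [0,0,0,0],
  [0,0,15,0],
  [0,0,35,0],
  [0,0,38,0],
  [0,0,38,0],
  [0,0,38,0],
], fingers=72)

```text
clock: 15.6
tool_pos: [0.4909, 0.1731, 0.2362]
orientation: [180.0, 0.0, -0.0]
force: [0.8, 0.5, -0.2]
opening: 0.072
```

>>> jog_arm([
  [0,0,30,0],
  [0,0,20,0],
  [0,0,0,0],
  [0,0,0,0],
  [0,0,0,0],
  [0,0,0,0],
  [0,0,0,0],
  [0,0,0,0],
  [0,0,0,0],
  [0,0,0,0],
])

```text
clock: 16.43
tool_pos: [0.4912, 0.1733, 0.2841]
orientation: [180.0, 0.0, -0.0]
force: [0.2, -1.2, 1.1]
opening: 0.0717
```

Run:
```python
from h import *
o=get_obs();print(o['tool_pos'],o['force'],o['orientation'])
s=shot('wrist','w8');crop('w8',240,90,160,120,5,'c14')
```

```text
[0.49123882 0.17330684 0.28407748] [ 0.24409263 -1.15030306  1.08479205] [ 1.79972593e+02  3.28960088e-02 -4.92343106e-02]
```

View pics/c14.png

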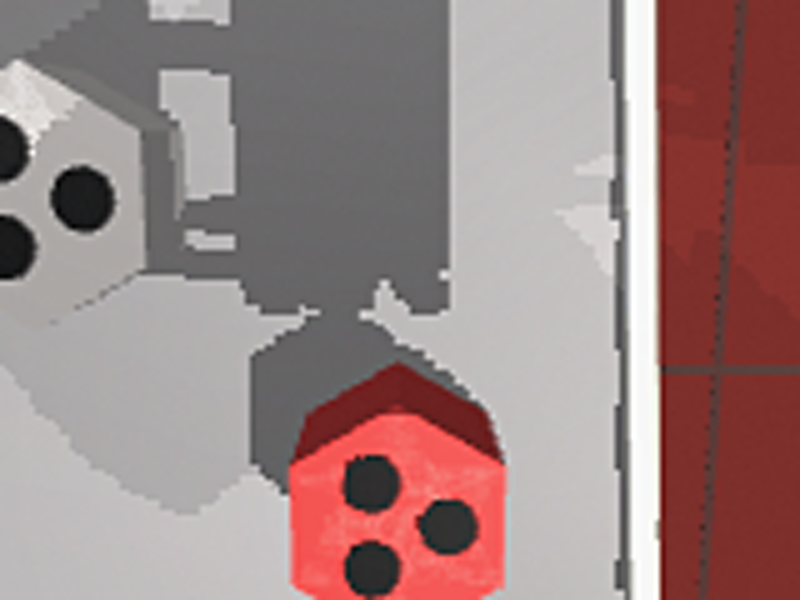

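Red stands upright. I crop wider to fit both blocks.

Run:
```python
from h import *
crop('w8',200,90,160,140,5,'c15')
```

```text
(no output)
```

View pics/c15.png

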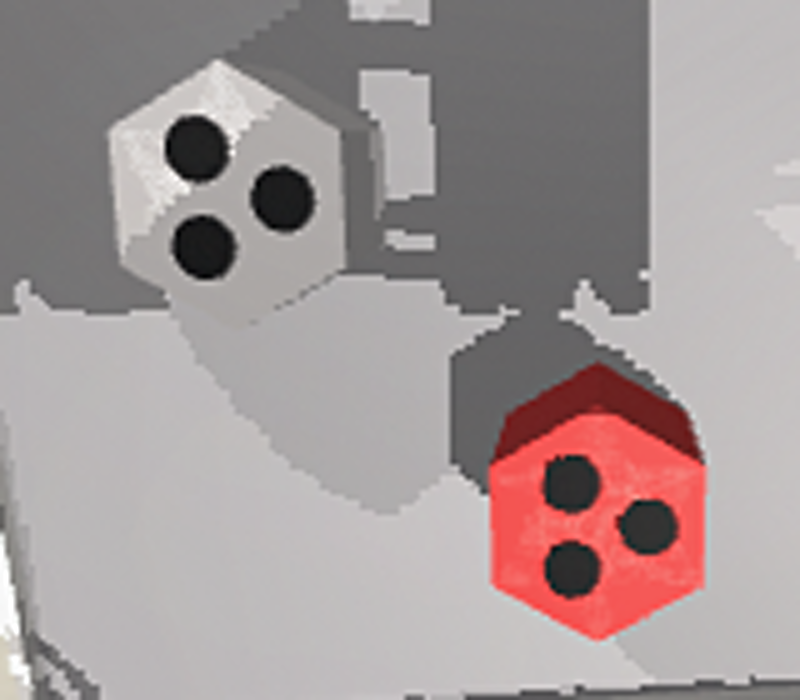

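Run:
```python
from h import *
print(hexfit('w8',px([(598,410),(705,464),(704,587),(598,640),(490,585),(488,466)],200,90,5),.124))
print(hexfit('w8',px([(218,60),(338,130),(345,270),(246,326),(120,264),(108,130)],200,90,5),.124))
```

```text
(array([0.48376005, 0.1738014 ]), np.float64(-0.01686568939928194), array([27.7, 29.2, 29.4, 28.3, 29.2, 29.2]), array([  -0.4,  -58.9, -120.4, -179.6,  119.3,   59.9]))
(array([0.5583646 , 0.25419208]), np.float64(0.13367666640288972), array([28.5, 28.4, 28.9, 27.8, 29. , 28.8]), array([   0.4,  -59.8, -122.2, -176.8,  119. ,   60.2]))
```

>>> jog_arm([
  [-3.4,0.5,0,-4],
  [-2,0,0,-7],
  [-2,0,0,-7],
  [0,0,0,-7],
  [0,0,0,-7],
  [0,0,-10,-7],
  [0,0,-15,-7],
  [0,0,-20,-7],
  [0,0,-20,-7],
  [0,0,-20,0],
], fingers=72)

```text
clock: 17.32
tool_pos: [0.4839, 0.1738, 0.1987]
orientation: [-180.0, 0.0, -60.5]
force: [0.5, 0.2, -1.5]
opening: 0.0722
```

>>> jog_arm([
  [0,0,-30,0],
  [0,0,-30,0],
  [0,0,-30,0],
  [0,0,-20,0],
  [0,0,-14,0],
  [0,0,0,0],
  [0,0,0,0],
  [0,0,0,0],
  [0,0,0,0],
  [0,0,0,0],
])

```text
clock: 18.15
tool_pos: [0.4845, 0.1743, 0.0767]
orientation: [-179.9, 0.0, -60.0]
force: [-0.3, -0.0, -0.3]
opening: 0.072
```

>>> jog_arm([
  [0,0,0,0],
  [0,0,0,0],
  [0,0,0,0],
  [0,0,0,0],
  [0,0,0,0],
  [0,0,0,0],
  [0,0,0,0],
  [0,0,0,0],
  [0,0,0,0],
  [0,0,0,0],
], fingers=30)

```text
clock: 18.98
tool_pos: [0.4837, 0.1737, 0.0756]
orientation: [180.0, -0.0, -60.0]
force: [-3.2, -0.3, 5.7]
opening: 0.0498
```

>>> jog_arm([
  [0,0,3,0],
  [8,0,0,0],
  [16,0,0,0],
  [20,0,0,0],
  [18,2,0,0],
  [10,6,0,0],
  [2.5,10,0,0],
  [0,7,0,0],
  [0,1,0,0],
  [0,0,-2,0],
], fingers=30)

```text
clock: 19.82
tool_pos: [0.5579, 0.2004, 0.0764]
orientation: [180.0, 0.0, -60.0]
force: [0.4, 0.2, -3.6]
opening: 0.05
```

>>> jog_arm([
  [0,0,-1,0],
  [0,0,0,0],
  [0,1,0,0],
  [0,1,0,0],
  [0,1,0,0],
  [0,1,0,0],
  [0,0.8,0,0],
  [0,0,0,0],
  [0,0,0,0],
  [0,0,0,0],
])

```text
clock: 20.65
tool_pos: [0.5585, 0.2044, 0.0756]
orientation: [180.0, -0.0, -60.1]
force: [0.1, -4.1, 1.5]
opening: 0.05
```

Run:
```python
from h import *
o=get_obs();print(o['tool_pos'],o['force'],o['orientation'])
shot('top','t9');crop('t9',180,190,120,100,6.5,'c16')
```

```text
[0.55847547 0.2043982  0.07562012] [ 0.1473288  -4.14815251  1.47228712] [ 1.79997242e+02 -1.43220271e-02 -6.00547200e+01]
```

View pics/c16.png

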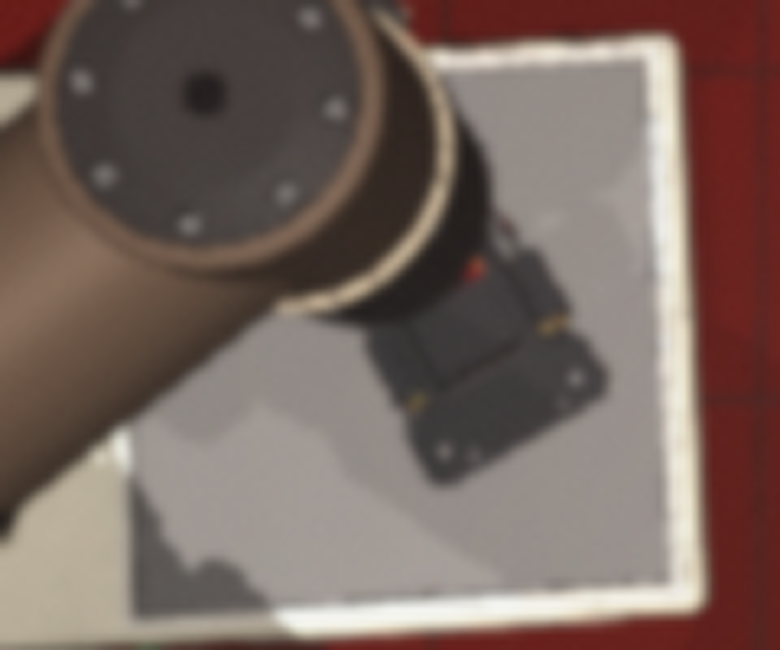

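>>> jog_arm([
  [0,0.5,0,0],
  [0,0.5,0,0],
  [0,0,0,0],
  [0,0,0,0],
  [0,0,0,0],
  [0,0,0,0],
  [0,0,0,0],
  [0,0,0,0],
  [0,0,0,0],
  [0,0,0,0],
])

```text
clock: 21.53
tool_pos: [0.5585, 0.205, 0.0756]
orientation: [180.0, -0.0, -60.1]
force: [1.2, -5.8, 2.4]
opening: 0.0499
```

>>> jog_arm([
  [0,0,0,0],
  [0,0,0,0],
  [0,0,0,0],
  [0,0,0,0],
  [0,0,0,0],
  [0,0,15,0],
  [0,0,35,0],
  [0,0,35,0],
  [-2,0,38,3],
  [-5,-10,35,5],
], fingers=68)

```text
clock: 22.37
tool_pos: [0.5518, 0.1966, 0.2354]
orientation: [-180.0, -0.0, -51.9]
force: [0.9, 0.5, -0.2]
opening: 0.0683
```

>>> jog_arm([
  [-8,-10,25,7],
  [-10,-10,20,7],
  [-10,-10,0,7],
  [-10,-10,0,7],
  [-10,-10,0,7],
  [-5,-10,0,7],
  [0,0,0,0],
  [0,0,0,0],
  [0,0,0,0],
  [0,0,0,0],
])

```text
clock: 23.2
tool_pos: [0.4987, 0.1361, 0.2783]
orientation: [180.0, 0.0, -10.2]
force: [-0.1, 0.4, -0.9]
opening: 0.0681
```

Run:
```python
from h import *
o=get_obs();print(o['tool_pos'],o['force'],o['orientation'])
shot('wrist','w10')
```

```text
[0.49872747 0.13611983 0.2783015 ] [-0.1036545   0.36587484 -0.88417007] [ 1.79995711e+02  5.96744745e-03 -1.01790655e+01]
```

View pics/w10.png

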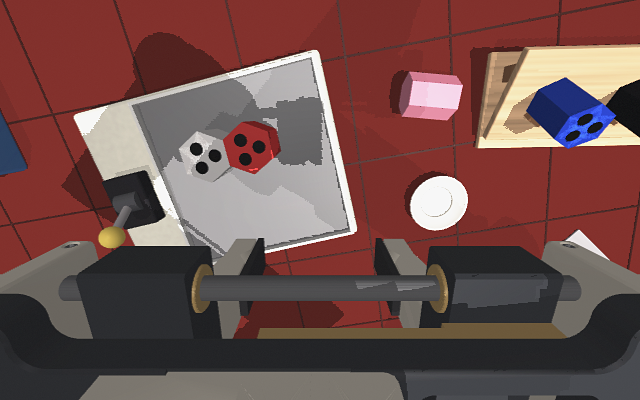

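Run:
```python
from h import *
crop('w10',165,105,130,85,6,'c17')
```

>>> jog_arm([
  [3,-18,0,0.2],
  [4,-36,0,0.2],
  [4,-37,0,0.2],
  [4,-37,0,0.2],
  [4,-37,0,0.2],
  [4,-37,0,0.2],
  [4,-37,0,0],
  [4,-36,0,0],
  [2,-20,-10,0],
  [0,-10,-20,0],
], fingers=76)

```text
clock: 24.08
tool_pos: [0.5332, -0.1722, 0.2498]
orientation: [180.0, -0.2, -9.0]
force: [1.2, 0.4, -0.1]
opening: 0.0764
```

View pics/c17.png

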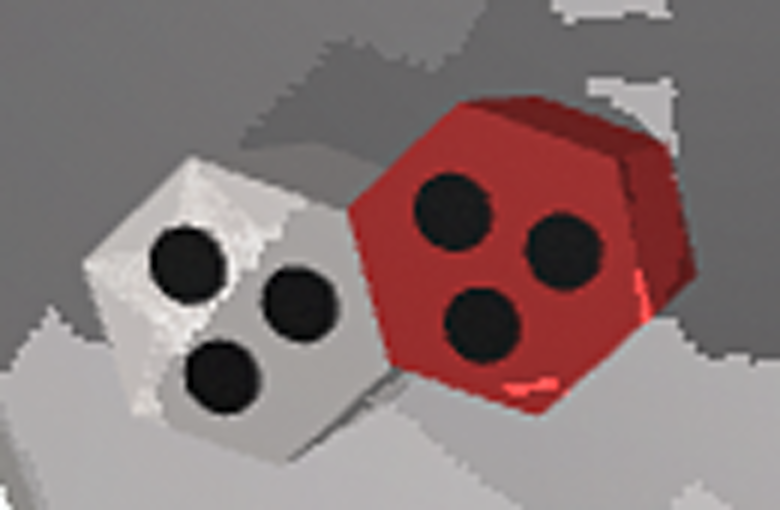

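Run:
```python
from h import *
print(hexfit('w10',px([(460,103),(618,157),(650,320),(540,413),(393,367),(349,210)],165,105,6),.124))
print(hexfit('w10',px([(193,157),(347,210),(391,367),(290,462),(138,412),(85,263)],165,105,6),.124))
```

```text
(array([0.55873   , 0.20482548]), np.float64(0.15759148828267108), array([28.7, 29.2, 28.5, 28.1, 28.8, 28.6]), array([   0.5,  -59.8, -121.2, -179.7,  121. ,   60.2]))
(array([0.55836635, 0.25438409]), np.float64(0.6852272982039661), array([28.5, 28.5, 28.4, 28.5, 28.2, 28.9]), array([   0.4,  -59. , -120.4, -178.2,  120.2,   61.1]))
```

>>> jog_arm([
  [0,0,-38,0],
  [0,0,-38,0],
  [0,0,-38,0],
  [0,0,-30,0],
  [0,0,-20,0],
  [0,0,-10,0],
  [0,0,-7,0],
  [0,0,0,0],
  [0,0,0,0],
  [0,0,0,0],
], fingers=76)

```text
clock: 24.92
tool_pos: [0.5326, -0.1693, 0.0689]
orientation: [-180.0, -0.1, -8.8]
force: [-0.3, 0.1, 0.2]
opening: 0.0763
```

>>> jog_arm([
  [0,0,0,0],
  [0,0,0,0],
  [0,0,0,0],
  [0,0,0,0],
  [0,0,0,0],
  [0,0,0,0],
  [0,0,3,0],
  [0,0,6,0],
  [0,0,12,0],
  [0,0,20,0],
], fingers=30)

```text
clock: 25.75
tool_pos: [0.5296, -0.1692, 0.1071]
orientation: [180.0, 0.3, -8.9]
force: [0.2, -0.5, -3.3]
opening: 0.0499
```

>>> jog_arm([
  [0,2,28,0],
  [0,10,30,0],
  [-5,20,30,0.5],
  [-8,32,15,1],
  [-9,37,0,1],
  [-9,37,0,1],
  [-9,37,0,1],
  [-9,37,0,1],
  [-9,37,0,1],
  [-9,37,0,1],
])

```text
clock: 26.58
tool_pos: [0.4632, 0.1181, 0.2118]
orientation: [-180.0, -0.0, -1.3]
force: [1.1, 0.7, -3.4]
opening: 0.05
```

>>> jog_arm([
  [-8,37,0,1],
  [-8,37,0,0.3],
  [-7.7,30,0,0],
  [0,9,-20,0],
  [0,0,-30,0],
  [0,0,-28,0],
  [0,0,-15,0],
  [0,0,-10,0],
  [0,0,-10,0],
  [0,0,-6,0],
])

```text
clock: 27.42
tool_pos: [0.4408, 0.2296, 0.0919]
orientation: [180.0, 0.0, -0.1]
force: [-0.3, 0.5, -3.9]
opening: 0.0495
```

>>> jog_arm([
  [0,0,0,0],
  [0,0,0,0],
  [0,0,0,0],
  [0,0,0,0],
  [0,0,0,0],
  [0,0,0,0],
  [0,0,0,0],
  [0,0,0,0],
  [0,0,0,0],
  [0,0,0,0],
])

```text
clock: 28.25
tool_pos: [0.4407, 0.2296, 0.0925]
orientation: [-180.0, -0.0, -0.1]
force: [-0.0, -0.1, -3.8]
opening: 0.05
```

Run:
```python
from h import *
o=get_obs();print(o['tool_pos'],o['force'],o['orientation'])
s=shot('wrist','w11');crop('w11',200,150,240,200,3.3,'c18')
```

```text
[0.44071084 0.22964238 0.09249134] [-0.02805533 -0.08177398 -3.75907141] [-1.79998017e+02 -2.63522607e-03 -5.05875976e-02]
```

View pics/c18.png

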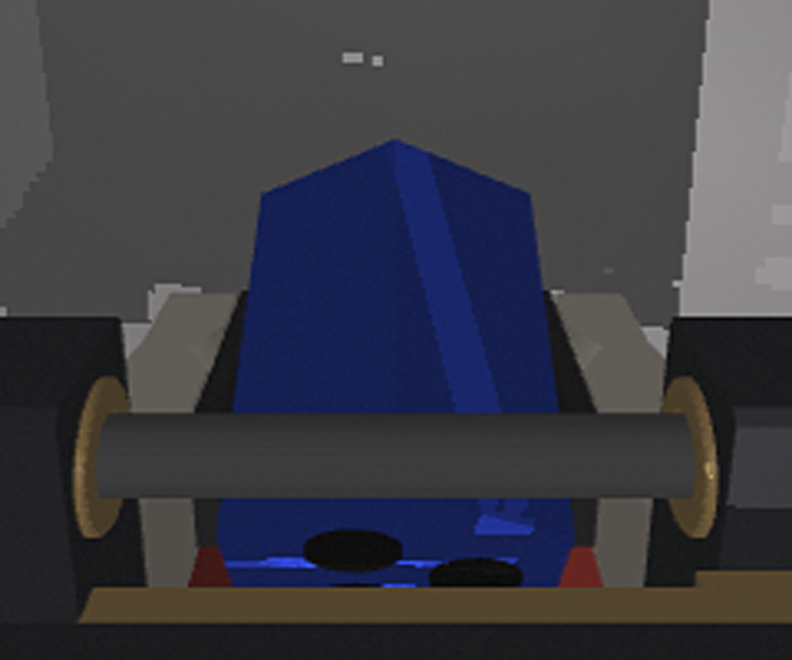

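Run:
```python
from h import *
m=load('w11'); held('w11',px([(397,140),(262,193),(530,195)],200,150,3.3),m['tool_pos'])
```

```text
[  0.4387   0.2297   0.1062 -30.8212] rel TCP [-2.   0.1 13.7] low corner [0.4303 0.2297 0.0639] 0.34
```

>>> jog_arm([
  [0,0,-3,0],
  [0,0,-3,0],
  [1,0,-0.8,0],
  [2,0,-0.6,0],
  [2,0,-0.6,0],
  [2,0,-0.7,0],
  [2,0,-0.7,0],
  [2,0,-0.9,0],
  [2,0,-0.9,0],
  [0,0,0,0],
])

```text
clock: 29.13
tool_pos: [0.4534, 0.2297, 0.0817]
orientation: [180.0, 0.0, -0.0]
force: [-6.0, 1.2, 8.9]
opening: 0.0501
```

Run:
```python
from h import *
o=get_obs();print(o['tool_pos'],o['force'],o['orientation'])
s=shot('wrist','w12');crop('w12',200,150,240,200,3.3,'c19')
```

```text
[0.45339683 0.22971392 0.08174345] [-5.99575644  1.17037535  8.8561852 ] [ 1.79991477e+02  3.55340210e-02 -4.49352525e-02]
```

View pics/c19.png

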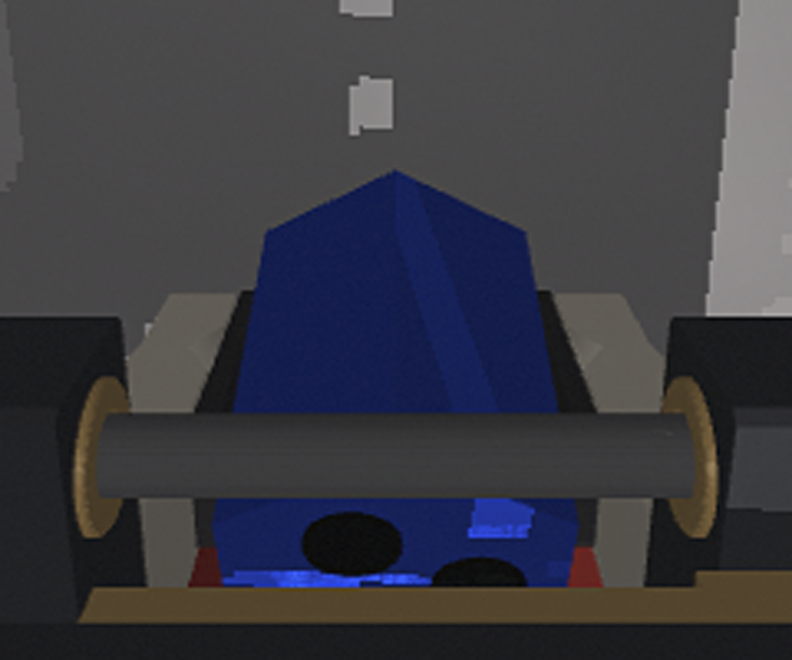

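>>> jog_arm([
  [2,0,-1.2,0],
  [2,0,-1.3,0],
  [2,0,-1.5,0],
  [2,0,-1.6,0],
  [2,0,-1.8,0],
  [1,0,-1.0,0],
  [0.5,0,-0.8,0],
  [0.5,0,-1.1,0],
  [0.5,0,-0.6,0],
  [0,0,0,0],
])

```text
clock: 30.02
tool_pos: [0.4676, 0.2299, 0.072]
orientation: [-180.0, -0.1, 0.0]
force: [0.5, -3.3, 13.4]
opening: 0.05
```

Run:
```python
from h import *
o=get_obs();print(o['tool_pos'],o['force'],o['orientation'])
s=shot('wrist','w13');crop('w13',200,150,240,200,3.3,'c20')
```

```text
[0.46757601 0.22988545 0.07200052] [ 0.53300466 -3.32004029 13.43435667] [-1.79983411e+02 -1.40053408e-01  2.46070126e-02]
```

View pics/c20.png

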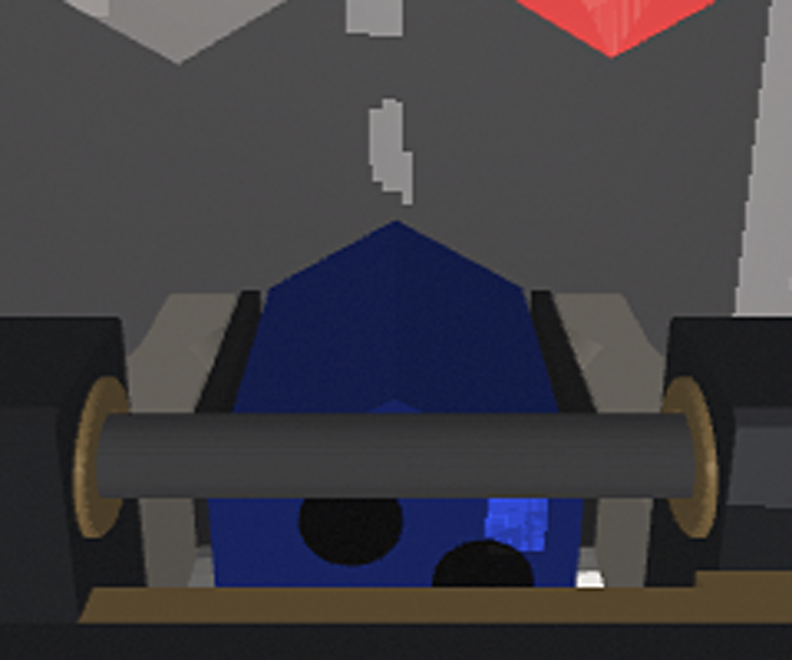

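Upright. Release, rise and measure.

>>> jog_arm([
  [0,0,0,0],
  [0,0,0,0],
  [0,0,0,0],
  [0,0,0,0],
  [0,0,0,0],
  [0,0,15,0],
  [0,0,35,0],
  [0,0,38,0],
  [0,0,38,0],
  [0,0,38,0],
], fingers=72)

```text
clock: 30.9
tool_pos: [0.4658, 0.2293, 0.236]
orientation: [180.0, 0.0, -0.0]
force: [0.9, 0.3, 0.3]
opening: 0.072
```

>>> jog_arm([
  [0,0,30,0],
  [0,0,20,0],
  [0,0,0,0],
  [0,0,0,0],
  [0,0,0,0],
  [0,0,0,0],
  [0,0,0,0],
  [0,0,0,0],
  [0,0,0,0],
  [0,0,0,0],
])

```text
clock: 31.73
tool_pos: [0.4661, 0.2296, 0.284]
orientation: [180.0, 0.0, -0.0]
force: [-0.2, 0.2, -0.1]
opening: 0.0719
```

Run:
```python
from h import *
o=get_obs();print(o['tool_pos'],o['force'],o['orientation'])
s=shot('wrist','w14');crop('w14',240,70,150,150,5,'c21')
```

```text
[0.46614599 0.22960008 0.28398054] [-0.23526024  0.18132736 -0.06919365] [ 1.79970391e+02  2.65237215e-02 -4.94600754e-02]
```

View pics/c21.png

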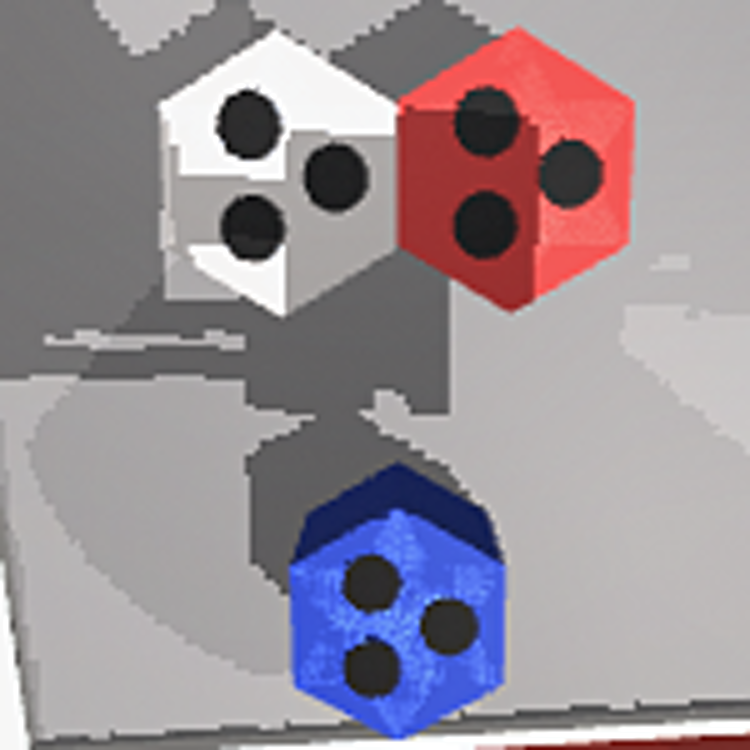

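Run:
```python
from h import *
P=lambda l:px(l,240,70,5)
print(hexfit('w14',P([(398,507),(503,562),(503,685),(398,740),(293,687),(290,562)]),.124))
print(hexfit('w14',P([(520,27),(634,102),(629,243),(512,312),(398,248),(398,105)]),.124))
print(hexfit('w14',P([(278,28),(398,104),(397,248),(287,317),(165,245),(160,102)]),.124))
```

```text
(array([0.45906472, 0.23001094]), np.float64(0.20853701356445284), array([28.1, 28.7, 29.1, 28.6, 29.1, 29.1]), array([  -0.3,  -58.1, -120.4, -179.8,  121.4,   58.5]))
(array([0.55877417, 0.20483565]), np.float64(0.3976515626680445), array([28.9, 28.6, 28.6, 28.4, 29.1, 28.6]), array([  -0.6,  -59.6, -119.1, -180. ,  120.9,   60.9]))
(array([0.55855216, 0.25481018]), np.float64(-0.2571672807851954), array([29. , 28.8, 28.8, 29.2, 29.1, 29.1]), array([  -0.3,  -60.2, -120.7, -178.8,  119. ,   59.6]))
```

>>> jog_arm([
  [-5,0,-15,0],
  [-5,0,-30,0],
  [0,0,-35,0],
  [0,0,-35,0],
  [0,0,-35,0],
  [0,0,-28,0],
  [0,0,-20,0],
  [0,0,-10.5,0],
  [0,0,0,0],
  [0,0,0,0],
], fingers=70)

```text
clock: 32.62
tool_pos: [0.4562, 0.2295, 0.0756]
orientation: [179.9, 0.0, -0.0]
force: [1.3, 0.2, 0.1]
opening: 0.0697
```

>>> jog_arm([
  [0,0,0,0],
  [0,0,0,0],
  [0,0,0,0],
  [0,0,0,0],
  [0,0,0,0],
  [0,0,0,0],
  [0,0,0,0],
  [0,0,0,0],
  [0,0,2,0],
  [0,0,0,0],
], fingers=30)

```text
clock: 33.45
tool_pos: [0.456, 0.2295, 0.0779]
orientation: [-180.0, 0.0, -0.1]
force: [0.1, 0.4, -4.1]
opening: 0.0503
```

>>> jog_arm([
  [5,0,0,0],
  [9,0,0,0],
  [11,0,0,0],
  [11,0,0,0],
  [9,0,0,0],
  [5,0,0,0],
  [2,0,0,0],
  [0,0,-1,0],
  [0,0,-1,0],
  [0,0,0,0],
])

```text
clock: 34.28
tool_pos: [0.5088, 0.2295, 0.0768]
orientation: [-180.0, -0.1, -0.0]
force: [2.4, -2.5, 1.8]
opening: 0.0499
```

>>> jog_arm([
  [0,0,0,0],
  [1,0,0,0],
  [1,0,0,0],
  [1,0,0,0],
  [0,0,0,0],
  [0,0,0,0],
  [0,0,0,0],
  [0,0,0,0],
  [0,0,0,0],
  [0,0,0,0],
])

```text
clock: 35.12
tool_pos: [0.5091, 0.2295, 0.0768]
orientation: [180.0, 0.1, -0.0]
force: [-12.1, -0.3, 15.3]
opening: 0.05
```

Run:
```python
from h import *
o=get_obs();print(o['tool_pos'],o['force'],o['orientation'])
s=shot('wrist','w15');crop('w15',200,60,240,200,3.3,'c22')
```

```text
[0.50914465 0.229511   0.07682137] [-12.10609673  -0.34701779  15.3046986 ] [ 1.79984198e+02  1.28053120e-01 -3.25711148e-02]
```

View pics/c22.png

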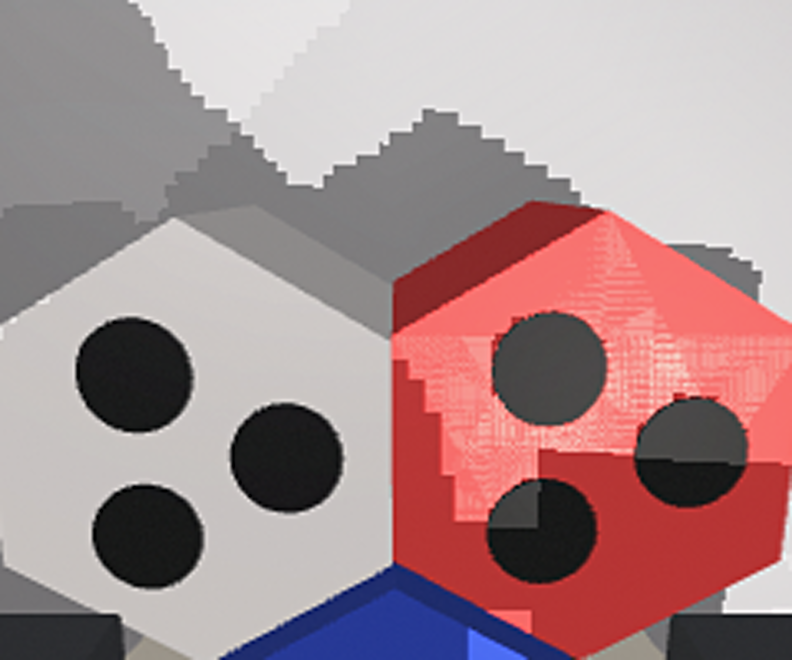

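Run:
```python
from h import *
s=shot('scene','s15');crop('s15',350,190,130,110,6,'c23')
# expected pixels for silver/red top corners and blue corner in wrist view, upright blue at x
a=np.radians(np.arange(6)*60); H=np.c_[.02887*np.cos(a),.02887*np.sin(a)]
for x in (.509,.512,.5154):
  print(x,[ (proj('w15',[[x+.02887,.2298,z]])[0]-[200,60])*3.3 for z in (.124,.06)])
for n,c in (('s',(.5586,.2548)),('r',(.5588,.2048))):
  print(n,((proj('w15',np.c_[H+c,[.124]*6])-[200,60])*3.3).round(0).tolist())
```

```text
0.509 [array([394.83776843, 605.06322023]), array([394.08356319, 463.70280893])]
0.512 [array([394.83902614, 584.01477173]), array([394.08067484, 449.0249723 ])]
0.5154 [array([394.84047434, 559.7783491 ]), array([394.0773667 , 432.21389334])]
s [[177.0, 212.0], [-23.0, 337.0], [7.0, 561.0], [208.0, 661.0], [395.0, 561.0], [395.0, 337.0]]
r [[612.0, 210.0], [395.0, 335.0], [395.0, 559.0], [582.0, 659.0], [783.0, 559.0], [813.0, 335.0]]
```

View pics/c23.png

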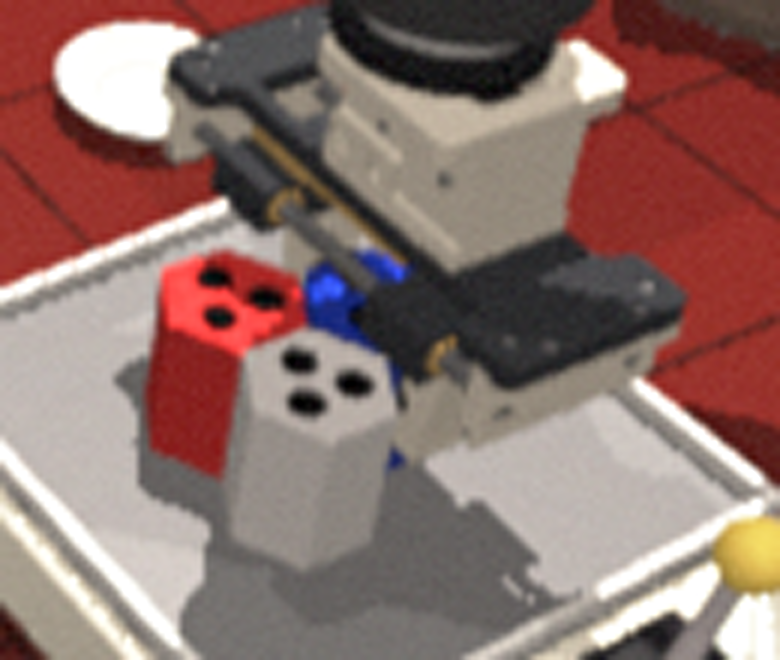

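>>> jog_arm([
  [0,0,1,0],
  [0,0,0.5,0],
  [0,0,0,0],
  [0,0,0,0],
  [0,0,0,0],
  [0,0,0,0],
  [0,0,0,0],
  [0,0,0,0],
  [0,0,0,0],
  [0,0,0,0],
])

```text
clock: 36.05
tool_pos: [0.5112, 0.2296, 0.0773]
orientation: [180.0, 0.0, -0.1]
force: [0.1, 0.6, -2.1]
opening: 0.0503
```

Run:
```python
from h import *
o=get_obs();print(o['tool_pos'],o['force'],o['orientation'])
s=shot('wrist','w16');crop('w16',200,60,240,200,3.3,'c24')
```

```text
[0.51120877 0.22961516 0.07731226] [ 0.10237208  0.60398775 -2.11404756] [ 1.79997353e+02  2.98661029e-03 -5.26994975e-02]
```

View pics/c24.png

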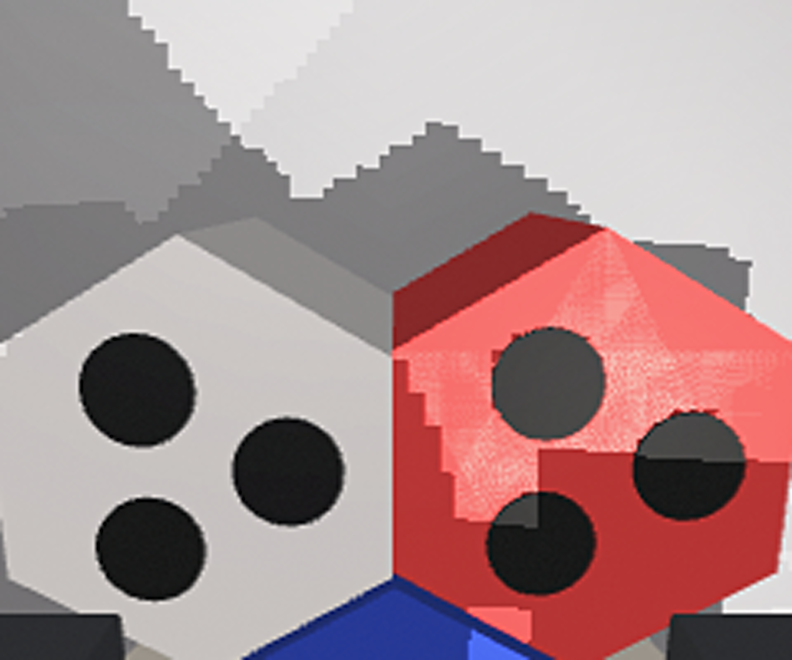

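>>> jog_arm([
  [0.5,0,0,0],
  [0.5,0,0,0],
  [0,0,0,0],
  [0,0,0,0],
  [0,0,0,0],
  [0,0,0,0],
  [0,0,0,0],
  [0,0,0,0],
  [0,0,0,0],
  [0,0,0,0],
])

```text
clock: 36.93
tool_pos: [0.5122, 0.2296, 0.0774]
orientation: [180.0, 0.0, -0.0]
force: [0.0, 0.1, -3.0]
opening: 0.05
```

Run:
```python
from h import *
o=get_obs();print(o['tool_pos'],o['force'],o['orientation'])
s=shot('wrist','w17');crop('w17',200,60,240,200,3.3,'c25')
for x in (.513,.5154):
  print(x,[ (proj('w17',[[x+.02887,.2298,z]])[0]-[200,60])*3.3 for z in (.124,.06)])
print([ (proj('w17',[[.5587-.01443,.2298,z]])[0]-[200,60])*3.3 for z in (.124,.06)])
```

```text
[0.51217988 0.22961762 0.0773574 ] [ 0.01018151  0.13129576 -2.95965202] [ 1.79997264e+02  7.02525764e-04 -4.52530386e-02]
0.513 [array([395.51061001, 595.6497315 ]), array([394.60690033, 458.32000304])]
0.5154 [array([395.51145015, 578.79879598]), array([394.60392407, 446.57982576])]
[array([395.51145015, 578.79879598]), array([394.60392407, 446.57982576])]
```

View pics/c25.png

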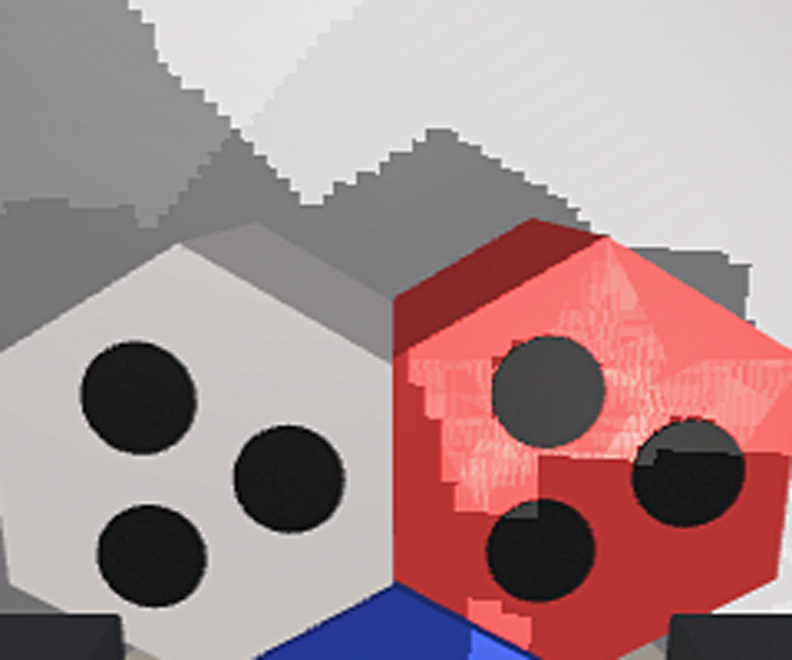

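>>> jog_arm([
  [0.4,0,0,0],
  [0.3,0,0,0],
  [0,0,0,0],
  [0,0,0,0],
  [0,0,0,0],
  [0,0,0,0],
  [0,0,0,0],
  [0,0,0,0],
  [0,0,0,0],
  [0,0,0,0],
])

```text
clock: 37.82
tool_pos: [0.5128, 0.2296, 0.0773]
orientation: [180.0, 0.0, -0.1]
force: [-1.2, -0.8, -2.6]
opening: 0.0497
```

>>> jog_arm([
  [0,0,-0.4,0],
  [0,0,0,0],
  [0,0,0,0],
  [0,0,0,0],
  [0,0,0,0],
  [0,0,0,0],
  [0,0,0,0],
  [0,0,0,0],
  [0,0,0,0],
  [0,0,0,0],
])

```text
clock: 38.65
tool_pos: [0.5128, 0.2295, 0.077]
orientation: [180.0, 0.0, -0.1]
force: [-1.7, -2.3, -1.3]
opening: 0.0498
```

Run:
```python
from h import *
o=get_obs();print(o['tool_pos'],o['force'],o['orientation'])
s=shot('wrist','w18');crop('w18',200,60,240,200,3.3,'c26')
```

```text
[0.51283748 0.22954699 0.07695028] [-1.71700595 -2.25039788 -1.31738768] [ 1.79992587e+02  6.45355286e-03 -5.15047330e-02]
```

View pics/c26.png

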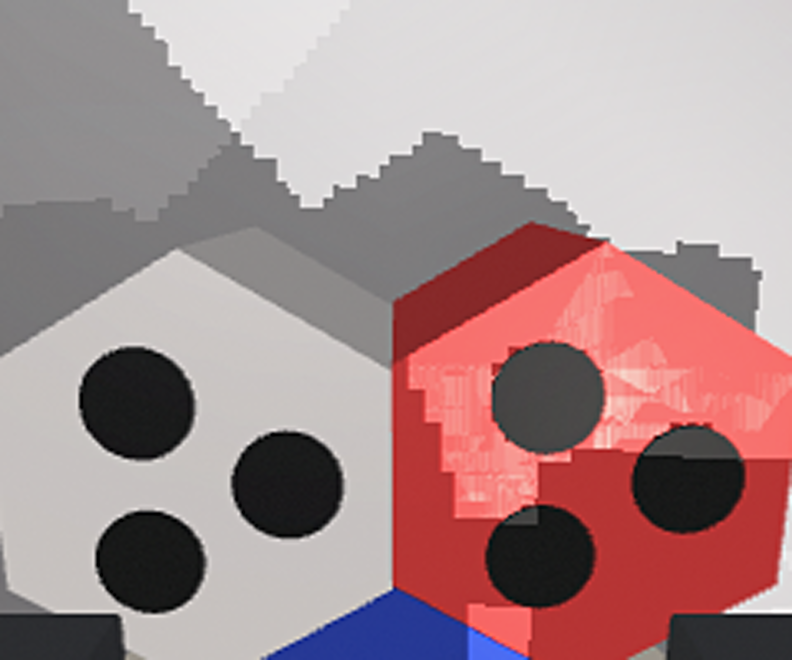

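>>> jog_arm([
  [0,0,0,0],
  [0,0,0,0],
  [0,0,0,0],
  [0,0,0,0],
  [0,0,0,0],
  [0,0,15,0],
  [0,0,35,0],
  [0,0,38,0],
  [-5,0,38,0],
  [-15,0,38,0],
], fingers=64)

```text
clock: 39.53
tool_pos: [0.4936, 0.2296, 0.2426]
orientation: [180.0, -0.0, -0.1]
force: [1.4, 0.3, 0.5]
opening: 0.0636
```

>>> jog_arm([
  [-15,0,30,0],
  [-10,0,15,0],
  [0,0,0,0],
  [0,0,0,0],
  [0,0,0,0],
  [0,0,0,0],
  [0,0,0,0],
  [0,0,0,0],
  [0,0,0,0],
  [0,0,0,0],
])

```text
clock: 40.37
tool_pos: [0.468, 0.2295, 0.2855]
orientation: [180.0, 0.0, -0.1]
force: [-0.0, -0.0, 0.2]
opening: 0.0637
```

Run:
```python
from h import *
o=get_obs();print(o['tool_pos'],o['force'],o['orientation'])
s=shot('wrist','w19');crop('w19',240,70,150,120,5.3,'c27'); shot('top','t19');crop('t19',160,190,140,110,5.4,'c28')
```

```text
[0.46800175 0.22953276 0.28549388] [-0.01221687 -0.02515596  0.1666569 ] [ 1.79961222e+02  3.36865351e-02 -6.35022315e-02]
```

View pics/c27.png

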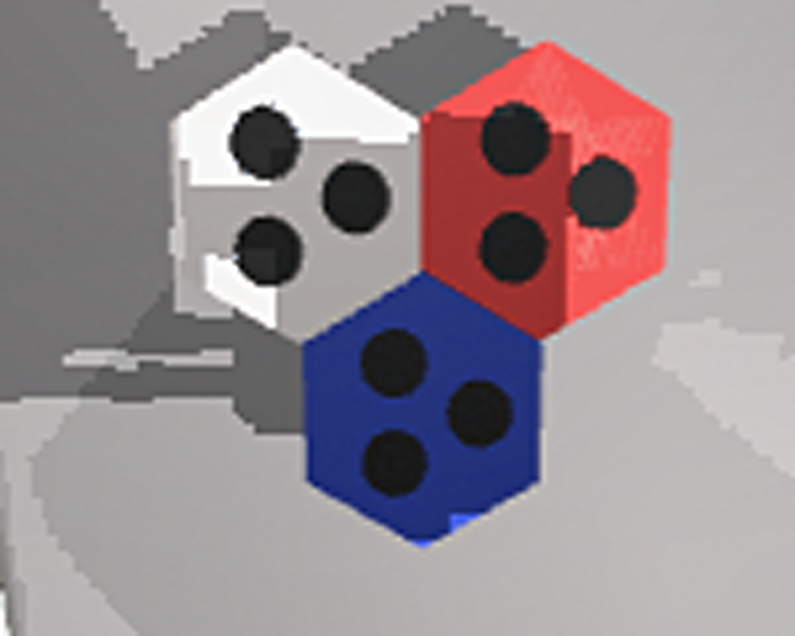

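View pics/w19.png

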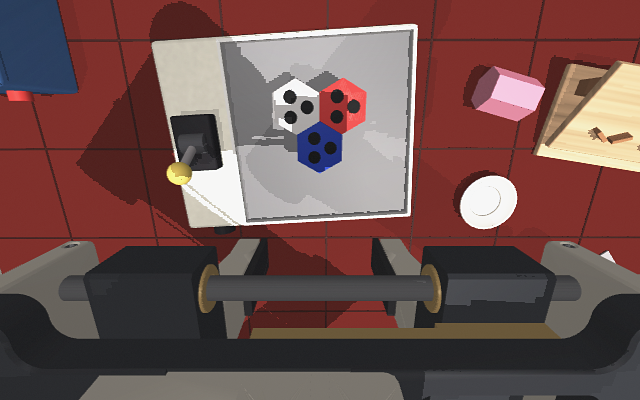

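Run:
```python
from h import *
P=lambda l:px(l,240,70,5.3)
b=hexfit('w19',P([(423,270),(543,342),(540,482),(423,547),(307,482),(303,343)]),.124)
r=hexfit('w19',P([(547,40),(671,120),(665,270),(542,340),(423,270),(422,117)]),.124)
s=hexfit('w19',P([(293,43),(422,117),(422,270),(303,343),(177,275),(172,120)]),.124)
for q in (b,r,s): print(q[:2])
for p,q in ((b,r),(r,s),(b,s)): print(np.linalg.norm(p[0]-q[0]))
print(bp('w19',[(179,174)],.1307))
```

```text
(array([0.51528812, 0.22948288]), np.float64(0.045335273115342044))
(array([0.55882189, 0.20476793]), np.float64(-0.011796548264186883))
(array([0.55850192, 0.2547783 ]), np.float64(0.5146073676499558))
0.050060143312756517
0.050011394218465406
0.05007284966109208
[[0.48670703 0.38773035 0.1307    ]]
```

>>> jog_arm([
  [-5,15,0,0],
  [-8,30,0,0],
  [-8,35,0,0],
  [-7,35,0,0],
  [0,30,-15,0],
  [0,14,-30,0],
  [0,0,-35,0],
  [0,0,-35,0],
  [0,0,-33,0],
  [0,0,-25,0],
], fingers=0)

```text
clock: 41.3
tool_pos: [0.439, 0.3878, 0.1101]
orientation: [179.9, 0.1, -0.0]
force: [0.8, 0.3, -0.6]
opening: 0.0034
```

>>> jog_arm([
  [0,0,0,0],
  [0,0,0,0],
  [0,0,0,0],
  [0,0,0,0],
  [0,0,0,0],
  [0,0,0,0],
  [0,0,0,0],
  [0,0,0,0],
  [0,0,0,0],
  [0,0,0,0],
])

```text
clock: 42.13
tool_pos: [0.4399, 0.3886, 0.1131]
orientation: [-180.0, -0.0, -0.1]
force: [-0.4, -1.1, 0.7]
opening: 0.0004
```

Run:
```python
from h import *
o=get_obs();print(o['tool_pos'],o['force'],o['opening'])
s=shot('scene','s20');crop('s20',350,190,170,150,5,'c29')
```

```text
[0.43991257 0.38862768 0.11307447] [-0.44179522 -1.07073108  0.68050968] 0.00038481224982878906
```

View pics/c29.png

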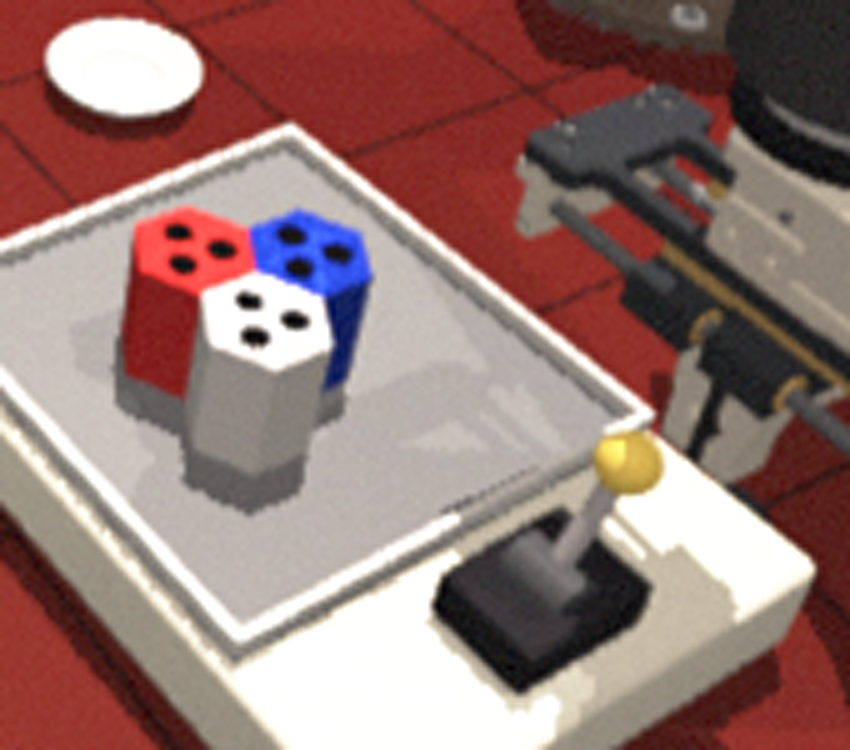

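>>> jog_arm([
  [10,0,0,0],
  [12,0,0,0],
  [10,0.5,0,0],
  [10,0.5,0,0],
  [10,0.5,0,0],
  [10,0.5,0,0],
  [8,0.5,0,0],
  [6,0.5,0,0],
  [4,0,0,0],
  [2,0,0,0],
])

```text
clock: 43.02
tool_pos: [0.5206, 0.3912, 0.112]
orientation: [179.9, 0.2, -0.1]
force: [-12.8, 2.9, 3.3]
opening: 0.0
```

Run:
```python
from h import *
o=get_obs();print(o['tool_pos'],o['force'],o['opening'])
s=shot('scene','s21');crop('s21',350,190,170,150,5,'c30')
```

```text
[0.52060962 0.39115021 0.1119643 ] [-12.76683177   2.8885919    3.34569144] 3.2868645896609334e-05
```

View pics/c30.png

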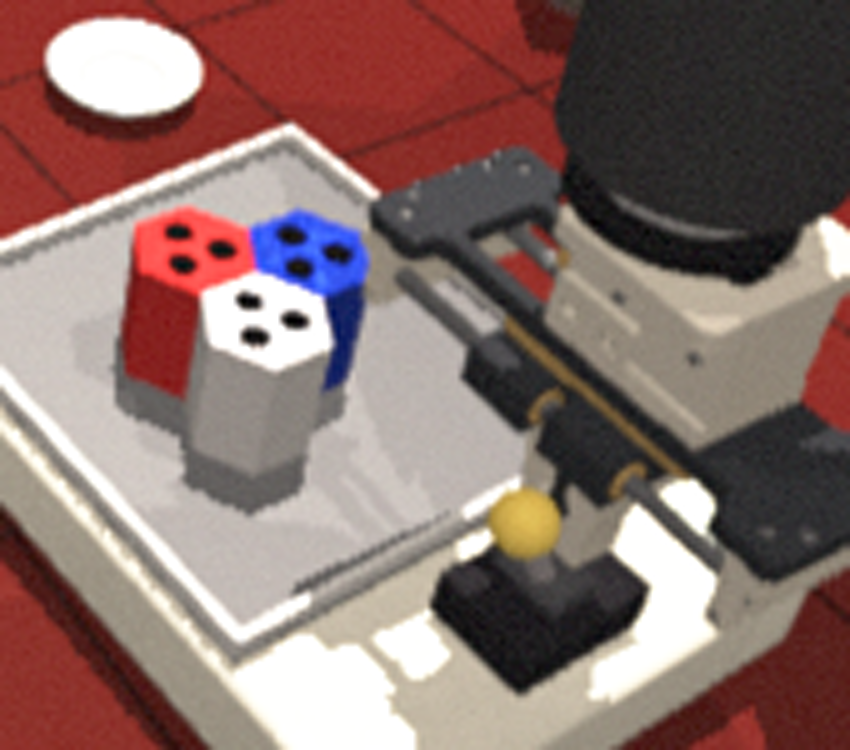

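>>> jog_arm([
  [0,0,0,0],
  [-5,0,0,0],
  [-15,0,0,0],
  [-20,0,10,0],
  [-10,0,30,0],
  [0,0,38,0],
  [0,0,30,0],
  [0,0,15,0],
  [0,0,0,0],
  [0,0,0,0],
])

```text
clock: 43.9
tool_pos: [0.4722, 0.3922, 0.2375]
orientation: [-179.8, -0.1, -0.0]
force: [0.1, -0.2, -0.0]
opening: 0.0002
```

Run:
```python
from h import *
o=get_obs();print(o['tool_pos'],o['force'],o['clock'])
s=shot('wrist','w22');shot('scene','s22')
p=np.array([.5177,.3897,.078])
for th in (-.5,.35,.5): 
  q=p+.06*np.array([np.sin(th)*.998,np.sin(th)*.061,np.cos(th)]); print(th,proj('w22',q),proj('s22',q))
```

```text
[0.47223449 0.39220837 0.23747919] [ 0.06114962 -0.1544267  -0.0453155 ] 43.9
-0.5 [[324.3239123  185.89847745]] [[474.51012179 282.02965151]]
0.35 [[321.32074363 133.76359632]] [[456.8898572  290.92923361]]
0.5 [[320.76566639 124.25523337]] [[453.33491116 294.01480192]]
```

View pics/w22.png

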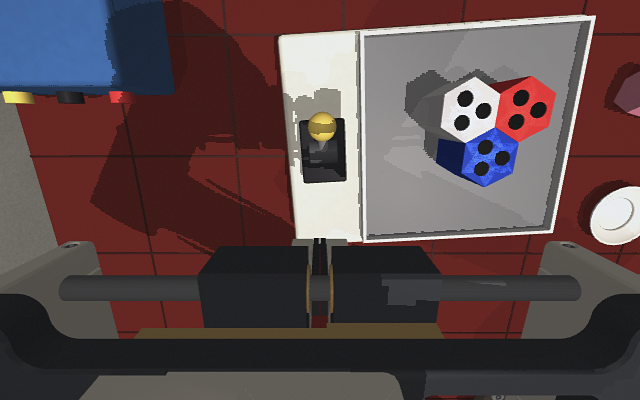

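View pics/s22.png

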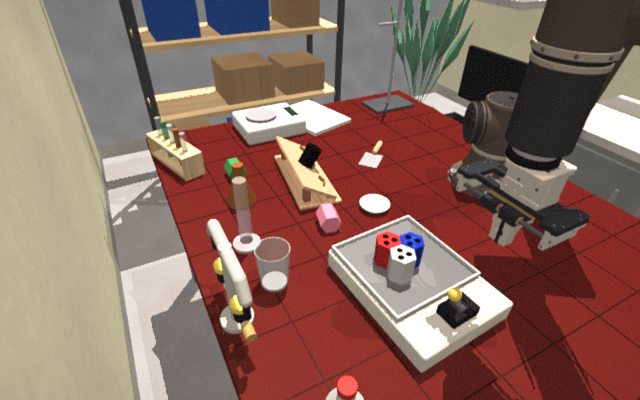

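```bash
python3 -c "
from h import *
print(close_job(), get_obs()['clock'])"
```

```text
the job is handed in; nothing more can be done
the job is handed in; nothing more can be done
```

I packed the red, blue and silver blocks on the tray, released them, then threw the toggle switch over and handed the job in. The last clock reading before hand-in was 43.9 s of the 72 s allowed. The hand-in gave no verdict.

**Blocks:** I moved silver and squared it first. Red and blue were lifted off the stand, tipped upright against the tray floor while held, and set against silver. My last measurement put the three centre distances at 50.0–50.1 mm, with sides parallel to within about 0.6°. All three look upright and flat in the last pictures.

**Switch:** I pushed it until it met a 13 N stop, then backed off. From the last pictures I estimate about 0.97 rad, above the 0.85 needed.

**Bystanders and black block:** in the last picture the black block, beaker, cylinder, flask and dish look where they started. I checked these by eye only.

**Problem met:** while sliding blue in, it dragged on the tray floor, at about 12 N sideways and 15 N down, and stopped short. Raising it 1.5 mm freed it, and it then closed the gap.

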